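# Snap the hold-down cover onto a loaded tube shaker

## Task

The shaker's rack is loaded; close it up. Hook the loose white cover's tongue under the ledge at the robot side of the shaker, then press the other end down until the sprung steel catch snaps over its edge and the cover stays flush by itself, without crushing the tubes and without disturbing the other things on the bench.

Things in the scene. Friction and masses are not known exactly. Their poses are not given: they have to be found in the camera images.
- shaker: White bench shaker, fixed, 220 x 200 x 80 mm, with an aluminium cradle on top. Origin: centre of its underside on the bench; +x runs from the hook ledge (robot side) to the steel catch (far side). Cradle in this frame, mm: side fences with inner faces y = +-47, x -35 to 55, tops z 137; ledge and slot: see slot; catch: see catch.
- slot (a point): Middle of the slot's mouth under the ledge's free edge: (-63.5, 0, 133) mm in the shaker's frame. The slot opens to +x, runs back to a wall at x -76.5, and is 14 high (sill z 126, ledge underside z 140) and 62 wide (y +-31). The ledge is 80 wide, its top at z 146. A flat cover cannot enter: the catch is in the way.
- closed (a point): Where the cover's origin lies when closed, axes parallel: (0, 0, 134) mm in the shaker's frame, with play of about 3 mm in x and y. The sprung rack then holds the cover's top up against ledge and nose at z 140. Let go while hooked, the cover rests there with its far end 10 to 25 mm too high.
- nose (a point): Tip of the catch's nose, on its underside, while the catch is at rest: (58, 0, 140.5) mm in the shaker's frame. This point stays with the shaker.
- catch (a joint): Sprung, slippery steel catch, 40 mm wide, top at z 157 mm, hinged below at shaker (58, 0, 100). 0 rad = at rest, positive = pushed away to +x (limit 0.4). Its ramp rises from the nose tip (x 58, z 142) to x 67, z 157; the cover's edge pushes it back about 0.1 to 0.15 rad, then it springs over the cover's top. Pressing down 37 mm beyond the cover's origin takes 8 to 20 N.
- rack: Orange rack of 24 white-capped tubes in the cradle, 90 x 80 mm (x -36 to 54, y +-40 of the shaker). Origin at the cap tops, shaker (0, 0, 140) mm when free. On springs: it sinks up to 9 mm (5.7 N at first, 1.2 N/mm more; 6 mm with the cover closed), then meets a hard stop; over 30 N on the caps crushes the tubes.
- cover: Loose rigid white cover, about 160 g, flat on the bench. Plate 6 mm thick, x -60 to 64, y +-44 mm, with a narrower tongue of the same thickness, y +-28, x -60 to -74. On top a grip rib 14 mm thick (x -12 to 2), 56 long along y, z 6 to 34. Origin on the underside; x points from tongue to far edge, z up.
- cover_tongue (a point): Middle of the tongue's end face, (-74, 0, 3) mm in the cover's frame.
- cover_front (a point): Top middle of the far edge that goes under the catch, (64, 0, 6) mm in the cover's frame.
- cover_grip (a point): In the grip rib, 7 mm below its top, (-5, 0, 27) mm in the cover's frame; the rib is pinched along the cover's x.
- tipbox: Bystander: closed grey box with clear top, 100 x 100 x 88 mm, origin under its centre.
- bottle: Bystander: small white bottle, 34 mm diameter, 70 mm high, origin under its centre.
- timer: Bystander: flat white timer 66 x 66 x 18 mm, origin under its centre.
- pipette: Bystander: grey hand pipette lying along its x, 220 mm long (x -80 to 140), 50 mm wide at most, 26 mm high, origin under its body.
Not all that is in view belongs to the job. What is shaped like the cover but pink or purple is not meant.

How it is judged:
By the outcome, as a careful person would: the job done as asked, in the order asked, and still so for the second after the job is handed in, with the robot touching nothing.
It also fails if it takes over 48 s, if anything falls off the work surface, if the arm or the gripper's body presses on something with over 40 N, if the wrist force passes 120 N, or if a joint passes its speed limit or range.

## Robot

A 6-joint arm with a two-finger parallel gripper is mounted at the origin on the work surface. World frame = base frame: x ahead of the robot, y to its left, z up, the work surface at z = 0. Lengths are in m, angles in rad, forces in N, time in s.
With the tool pointing down it reaches from about 0.375 to 0.9 m from the base axis. Payload 3.1 kg.
Tool frame: the origin (TCP) lies at the very end of the fingers, on their centre line; the grasp point (between the pads) lies 19 mm behind it; z points along the fingers, y is the direction in which the jaws open and shut (so a half turn about z gives the same grasp; the last joint's range is limited). The gripper opens to 87 mm and grips with 3 to 60 N. Pads are 19 mm wide; open, the fingers measure 117 mm over their backs; the gripper's body (75 mm by 190 mm) begins 51 mm behind the grasp point.
Start: joints at [1.069, 0.527, 1.433, -0, 1.181, -0.178], TCP at [0.199, 0.593, 0.196] pointing down, gripper open.
Joint ranges: [-3.08, 3.08], [-0.75, 2.2], [0.22, 2.44], [-1.43, 4.57], [0, 2.65], [-2.85, 2.85]. Speed limits (rad/s): [2.79, 2.79, 3.14, 3.14, 3.14, 3.14].

## Interface

Orientations are given as a unit quaternion [x, y, z, w].
In Python, from rig import robot gives the robot as it stands. The module is installed in compiled form; this text tells all that it offers.
- The arm moves only by the tool send_rows, never from a script. Its argument "deltas" is a list of rows, each an object of numbers: "tx", "ty", "tz": the shift along the tool's x, y, z in cm; "rx", "ry", "rz": the turn, a rotation vector about the tool's x, y, z in rad. A call has 1 to 5 rows; each row is the pose to reach, as a shift and turn from the pose commanded when the call began, along the tool's axes at that moment; what a row does not reach only later rows make up. A row lasts 1/12 s, in which the tool goes at most 41.7 mm and 7.16 degrees, less where a joint would pass 70% of its speed; a pose out of reach is approached as far as the arm can. A call with a gripper value outside its range is refused whole. "claw" is the finger opening in cm, from 0 to 8.7, set as the call begins (left out, the last holds). The fingers move at their own pace and stop on an object; "squeeze" is the grip in N (left out, the last holds). Time passes only in rows, so rows that repeat a pose let the fingers close. It gives the time, the measured TCP pose, the force and the opening at its end, in the units of the state.
- robot.get_obs(): the state, without advancing time (a new reading comes with each control period).
- robot.camera(name): name is "scene" or "side" or "wrist"; returns a dict with "color" (420x560x3 uint8, red, green, blue), "z_map" (420x560 float32, m along the optical axis (not along the pixel's ray), 0 where there is no reading), "intrinsics" (3x3 intrinsics, pixels), "R" (3x3) and "t" (3): a world point X has camera coordinates R X + t; the wrist camera has in their place "tool_from_camera" (4x4, takes a point from camera to tool coordinates, whose origin is the TCP and whose axes are the flange's). Camera axes: x right, y down, z forward; pixel columns grow to the right and rows downward; lengths in m; the calibration is good to about 2 mm. A picture is of the moment at which its call begins: read the wrist's pose just before it.
- robot.hand_in(): hands the job in, once; it reports no verdict.
Trained networks look in the newest picture that a camera, given by its name, has taken for a name from the list of things; names that differ only in an ending like _2 or _b are one class to them, and where a whole thing is asked for, a point or a joint stands for the part that bears it (a point fixed in the world has none). Each returns a list of dicts, best first, with "p" (0 to 1); they miss things now and then, are a little off and sometimes report something else, mostly with a low value. They report only what shows in the picture. A call takes as long as a camera call. They do not tell look-alikes from the thing itself.
- robot.outline_of(label, camera): "pixels" (420x560 bool, what is visible of it) and "xy" ([column, row] in pixels, amid what is visible of it).
- robot.tip_of(label, camera): "xy" ([column, row] in pixels: a listed point, or the origin of a listed thing).
The state is a dict: "time": time; "q": joint angles; "joint_velocities": joint speeds; "joint_torque": joint torques, N m; "position": TCP position; "tool_rot": TCP orientation; "ft_force": force on the tool from outside, world axes, zero at the start; "moment": the same for the moment, N m; "grip_width": finger opening in m.
Only numpy, scipy, OpenCV 4.12 (cv2) and the standard library are available. Lean on these libraries where they do the work, as an engineer would, in place of code of your own. Each camera call takes 0.05 s, during which the arm holds its last target.

## Working session

There is one attempt and no reset: what is moved stays moved. The work goes in short steps, Python scripts to look and compute and a tool call to move; the robot and the scene stay as the last step left them, time stands still between calls to the robot, and variables do not carry over. Pictures are saved under pics/ and viewed, and the job is handed in when it is done.

Besides the shell and the picture viewer there is one more tool, called after ">>>" by a JSON object that holds its "name" and its "arguments". send_rows: Moves the arm, as the interface text tells. Its arguments: {"type":"object","properties":{"deltas":{"type":"array","items":{"type":"object","properties":{"tx":{"type":"number"},"ty":{"type":"number"},"tz":{"type":"number"},"rx":{"type":"number"},"ry":{"type":"number"},"rz":{"type":"number"}}}},"claw":{"type":"number"},"squeeze":{"type":"number"}},"required":["deltas"]}

```bash
mkdir -p pics
cat > h.py <<'E'
import numpy as np,cv2
from rig import robot
from scipy.spatial.transform import Rotation as Ro
def save(img,name,sc=1.0):
    cv2.imwrite('pics/'+name,cv2.resize(img[:,:,::-1],None,fx=sc,fy=sc,interpolation=cv2.INTER_CUBIC))
def pose(c,obs=None):
    # returns R_wc,t_wc (camera->world)
    if 'R' in c: return c['R'].T,-c['R'].T@c['t']
    Rt=Ro.from_quat(obs['tool_rot']).as_matrix();T=np.array(c['tool_from_camera'])
    return Rt@T[:3,:3],Rt@T[:3,3]+obs['position']
def cloud(c,obs=None):
    R,t=pose(c,obs);K=c['intrinsics'];z=c['z_map'];v,u=np.mgrid[:z.shape[0],:z.shape[1]]
    P=np.stack([(u-K[0,2])/K[0,0]*z,(v-K[1,2])/K[1,1]*z,z],-1)
    W=P@R.T+t; W[z==0]=np.nan
    return W
E
python3 - <<'E'
from h import *
for n in ['scene','side']:
    c=robot.camera(n);save(c['color'],n+'0.png',1.4);W=cloud(c);np.savez(n+'0.npz',W=W,col=c['color'])
    for l in ['shaker','cover','rack','tipbox','bottle','timer','pipette']:
        for r in robot.outline_of(l,n)[:3]:
            m=r['pixels']; print(n,l,round(r['p'],2),np.round(r['xy']),np.round(np.nanmedian(W[m],0),3))
    for l in ['slot','closed','nose','cover_tongue','cover_front','cover_grip','cover','shaker']:
        for r in robot.tip_of(l,n)[:3]:
            u,v=np.round(r['xy']).astype(int); print(n,'tip',l,round(r['p'],2),u,v,np.round(W[v,u],3))
o=robot.get_obs();print({k:np.round(v,3) for k,v in o.items()})
E
```

```text
scene cover 0.95 [409. 217.] [0.419 0.364 0.004]
scene cover 0.78 [296. 242.] [0.63  0.041 0.004]
scene cover 0.77 [359. 240.] [0.581 0.223 0.004]
scene rack 0.23 [359. 241.] [0.581 0.221 0.004]
scene tipbox 0.85 [121. 219.] [ 0.644 -0.473  0.062]
scene bottle 0.49 [255. 272.] [ 0.787 -0.051  0.035]
scene timer 0.87 [310. 283.] [0.811 0.098 0.015]
scene pipette 0.47 [310. 283.] [0.811 0.1   0.015]
scene pipette 0.17 [214. 220.] [ 0.647 -0.19   0.079]
scene tip closed 0.81 210 194 [ 0.573 -0.216  0.129]
scene tip nose 0.64 200 201 [ 0.657 -0.22   0.155]
scene tip nose 0.29 126 231 [ 0.659 -0.454  0.037]
scene tip cover_tongue 0.84 313 220 [0.478 0.076 0.001]
scene tip cover_tongue 0.84 278 238 [ 0.591 -0.016  0.003]
scene tip cover_tongue 0.82 345 229 [nan nan nan]
scene tip cover_front 0.98 330 199 [0.35  0.119 0.005]
scene tip cover_front 0.84 314 254 [ 0.651  0.096 -0.001]
scene tip cover_front 0.79 401 204 [0.354 0.348 0.005]
scene tip cover_grip 0.85 359 234 [0.579 0.219 0.029]
scene tip cover_grip 0.76 295 238 [0.626 0.039 0.032]
scene tip cover_grip 0.68 373 280 [0.754 0.262 0.
[... 1591 characters left out ...]
 0.249 0.034]
side tip cover 0.87 230 222 [0.391 0.063 0.023]
side tip cover 0.69 234 182 [ 0.399  0.363 -0.004]
side tip cover 0.66 298 231 [0.626 0.019 0.011]
side tip shaker 0.78 287 278 [ 0.565 -0.288  0.081]
{'time': np.float64(1.6), 'q': array([ 1.068,  0.528,  1.433,  0.   ,  1.181, -0.178]), 'joint_velocities': array([-0.001, -0.001, -0.   , -0.001,  0.002,  0.001]), 'joint_torque': array([ 1.0000e-03, -4.4002e+01, -1.7698e+01,  6.4000e-02,  5.0000e-02,
       -0.0000e+00]), 'position': array([0.199, 0.593, 0.196]), 'tool_rot': array([ 0.161,  0.987,  0.   , -0.   ]), 'ft_force': array([0.043, 0.455, 0.28 ]), 'moment': array([ 0.005,  0.011, -0.014]), 'grip_width': np.float64(0.087)}
```

View pics/scene0.png

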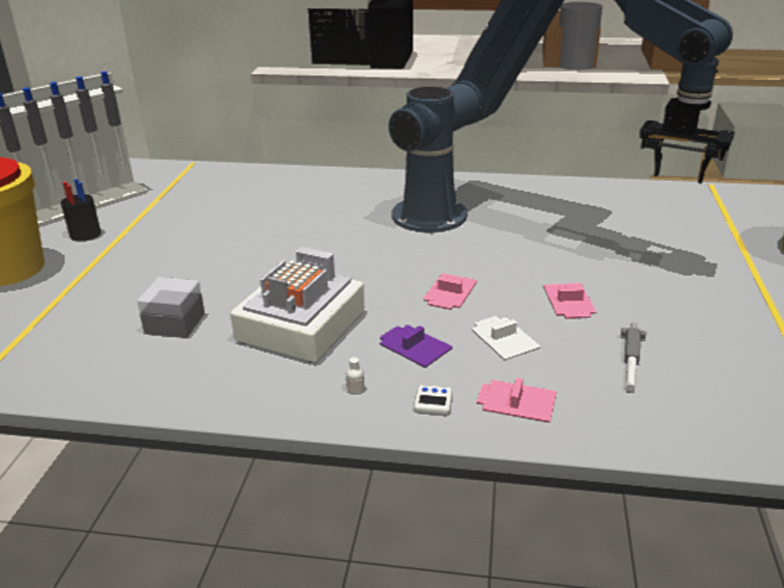

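View pics/side0.png

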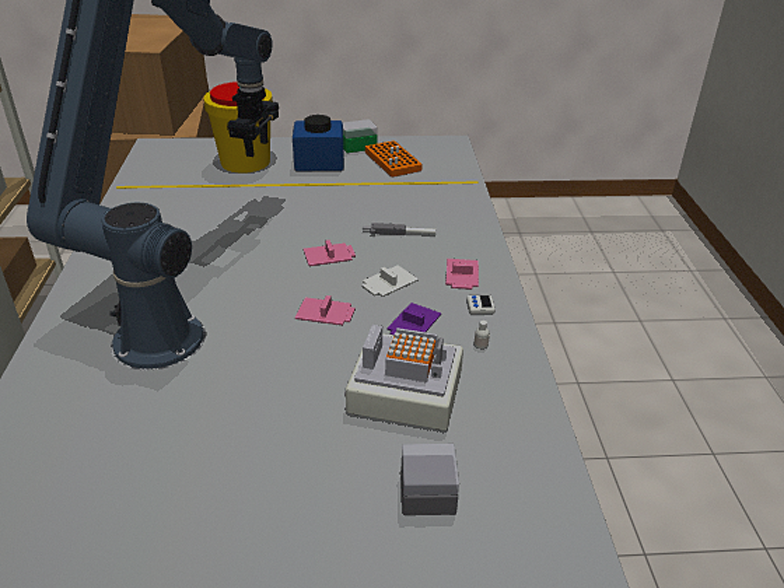

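Run:
```python
from h import *
from scipy.spatial.transform import Rotation as Ro
for n in ['scene','side']:
    d=np.load(n+'0.npz');W=d['W'];col=d['col']
    # cover: white pixels near
    m=(np.abs(W[...,0]-.575)<.12)&(np.abs(W[...,1]-.215)<.1)&(col.min(-1)>175)
    P=W[m][:,:2].astype(np.float32)
    print(n,'cover n',len(P), cv2.minAreaRect(P), np.median(W[m][:,2]))
    mr=m&(W[...,2]>.02);print(' rib',np.nanmean(W[mr],0),mr.sum(), cv2.minAreaRect(W[mr][:,:2].astype(np.float32)) if mr.sum()>5 else '')
    ms=(np.abs(W[...,0]-.59)<.16)&(np.abs(W[...,1]+.22)<.16)
    for lo,hi in [(.065,.1),(.03,.1),(.126,.2),(.142,.2)]:
        mm=ms&(W[...,2]>lo)&(W[...,2]<hi);print(' shaker',lo,hi,mm.sum(),cv2.minAreaRect(W[mm][:,:2].astype(np.float32)),np.median(W[mm][:,2]))
    c=col[190:300,170:400];save(c,n+'crop.png',3.4) if n=='scene' else save(col[160:300,220:370],n+'crop.png',4)
```

```text
scene cover n 3018 ((0.5750038623809814, 0.21499426662921906), (0.23991034924983978, 0.19992822408676147), 0.007083511911332607) -0.002069175125621714
 rib [0.56808396 0.21989621 0.03111705] 51 ((0.567867636680603, 0.22039499878883362), (0.01835695654153824, 0.05528351292014122), 33.796573638916016)
 shaker 0.065 0.1 1919 ((0.586478054523468, -0.21001935005187988), (0.20288024842739105, 0.22502821683883667), 73.00519561767578) 0.08010786750341758
 shaker 0.03 0.1 2891 ((0.5865554809570312, -0.20962481200695038), (0.20558471977710724, 0.22511281073093414), 73.29476928710938) 0.07565556779011084
 shaker 0.126 0.2 896 ((0.5769599676132202, -0.20689186453819275), (0.11468028277158737, 0.16783246397972107), 69.89740753173828) 0.13490687388770511
 shaker 0.142 0.2 155 ((0.5795457363128662, -0.2067812979221344), (0.0811990275979042, 0.16618403792381287), 75.33284759521484) 0.14472424704233344
side cover n 247 ((0.5650813579559326, 0.21687376499176025), (0.137992724776268, 0.09014004468917847), 37.356109619140625) 0.005982013446033996
 rib [0.56423776 0.21685968 0.03316693] 22 ((0.564895510673523, 0.21612058579921722), (0.011368239298462868, 0.05604039132595062), 32.48826217651367)
 shaker 0.065 0.1 2155 ((0.57889324426651, -0.21474719047546387), (0.20750145614147186, 0.21992109715938568), 73.00072479248047) 0.08276629566599492
 shaker 0.03 0.1 2835 ((0.5760747194290161, -0.21420928835868835), (0.2073647677898407, 0.22593992948532104), 73.29414367675781) 0.0794497104710683
 shaker 0.126 0.2 1056 ((0.5726150870323181, -0.21134524047374725), (0.11609341949224472, 0.1604527086019516), 73.2270736694336) 0.13633868649249475
 shaker 0.142 0.2 216 ((0.5725417137145996, -0.21195846796035767), (0.08443046361207962, 0.1601756066083908), 73.77497863769531) 0.1460214249167875
```

```bash
ls pics
```

```text
scene0.png
scenecrop.png
side0.png
sidecrop.png
```

View pics/scenecrop.png

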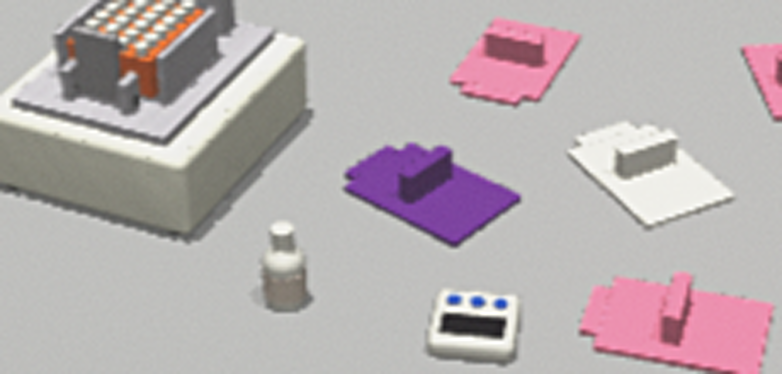

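View pics/sidecrop.png

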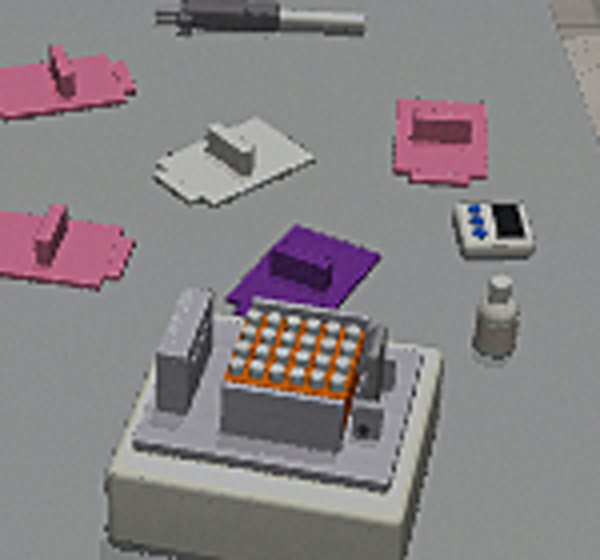

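```bash
cat >> h.py <<'E'
def Rt(yaw,tilt=0):
    # yaw: world angle of tool y (rad); tilt>0 : far end (+tool y) up
    z=Ro.from_euler('z',yaw)
    B=np.column_stack([[0,1,0],[1,0,0],[0,0,-1]])  # tool x=+y, tool y=+x, z down
    return (z*Ro.from_euler('y',-tilt)).as_matrix()@B
def delta(p,R,o=None):
    o=o or robot.get_obs();R0=Ro.from_quat(o['tool_rot']).as_matrix()
    d=R0.T@(np.array(p)-o['position'])*100; r=Ro.from_matrix(R0.T@R).as_rotvec()
    print('t=%.2f pos'%o['time'],np.round(o['position'],4),'yaw_y %.3f'%np.arctan2(R0[1,1],R0[0,1]),'| DELTA cm',np.round(d,2),'rot',np.round(r,3),'|F',np.round(o['ft_force'],1),'w %.4f'%o['grip_width'])
    return d,r
E
python3 - <<'E'
from h import *
o=robot.get_obs();c=robot.camera('wrist')
print(np.round(c['tool_from_camera'],3),c['intrinsics'])
delta([.565-.03,.217,.25],Rt(.61),o)
E
```

```text
[[ 0.001 -0.958 -0.285  0.078]
 [ 1.     0.001 -0.     0.001]
 [ 0.001 -0.285  0.958 -0.189]
 [ 0.     0.     0.     1.   ]] [[309.24644301   0.         279.14915174]
 [  0.         309.24644301 207.97771977]
 [  0.           0.           1.        ]]
t=1.60 pos [0.1988 0.5925 0.1963] yaw_y 1.247 | DELTA cm [-43.82 -24.9   -5.37] rot [ 0.    -0.     0.637] |F [0.  0.5 0.3] w 0.0869
```

>>> {"name": "send_rows", "arguments": {"deltas": [{"tx":-17.8,"ty":-9.1},{"tx":-17.8,"ty":-9.1},{"tx":-17.8,"ty":-9.1},{"tx":-17.8,"ty":-9.1},{"tx":-17.8,"ty":-9.1}], "claw": 5}}

```text
schema error: expected keys tx, ty, tz, rx, ry, rz
```

>>> {"name": "send_rows", "arguments": {"deltas": [{"tx":-17.8,"ty":-9.1},{"tx":-17.8,"ty":-9.1},{"tx":-17.8,"ty":-9.1},{"tx":-17.8,"ty":-9.1},{"tx":-17.8,"ty":-9.1}]}}

```text
schema error: expected keys tx, ty, tz, rx, ry, rz
```

>>> {"name": "send_rows", "arguments": {"deltas": [{"tx":-11.1,"ty":-5.7,"rz":0.637},{"tx":-11.1,"ty":-5.7,"rz":0.637},{"tx":-11.1,"ty":-5.7,"rz":0.637},{"tx":-11.1,"ty":-5.7,"rz":0.637},{"tx":-11.1,"ty":-5.7,"rz":0.637}]}}

```text
schema error: expected keys tx, ty, tz, rx, ry, rz
```

All keys needed.

>>> {"name": "send_rows", "arguments": {"deltas": [{"tx":-17.8,"ty":-9.1,"tz":0,"rx":0,"ry":0,"rz":0},{"tx":-17.8,"ty":-9.1,"tz":0,"rx":0,"ry":0,"rz":0},{"tx":-17.8,"ty":-9.1,"tz":0,"rx":0,"ry":0,"rz":0},{"tx":-17.8,"ty":-9.1,"tz":0,"rx":0,"ry":0,"rz":0},{"tx":-17.8,"ty":-9.1,"tz":0,"rx":0,"ry":0,"rz":0}], "claw": 5}}

```text
time: 2.07
position: [0.3403, 0.4476, 0.1965]
tool_rot: [0.161, 0.987, -0.0, 0.0]
ft_force: [0.3, 0.4, -0.0]
grip_width: 0.0615
```

>>> {"name": "send_rows", "arguments": {"deltas": [{"tx":-17.8,"ty":-9.1,"tz":0,"rx":0,"ry":0,"rz":0},{"tx":-17.8,"ty":-9.1,"tz":0,"rx":0,"ry":0,"rz":0},{"tx":-17.8,"ty":-9.1,"tz":0,"rx":0,"ry":0,"rz":0},{"tx":-17.8,"ty":-9.1,"tz":0,"rx":0,"ry":0,"rz":0},{"tx":-17.8,"ty":-9.1,"tz":0,"rx":0,"ry":0,"rz":0}]}}

```text
time: 2.48
position: [0.4806, 0.3044, 0.1966]
tool_rot: [0.162, 0.987, 0.0, 0.001]
ft_force: [0.6, -0.6, 0.0]
grip_width: 0.0505
```

>>> {"name": "send_rows", "arguments": {"deltas": [{"tx":-11.1,"ty":-5.7,"tz":0,"rx":0,"ry":0,"rz":0.637},{"tx":-11.1,"ty":-5.7,"tz":0,"rx":0,"ry":0,"rz":0.637},{"tx":-11.1,"ty":-5.7,"tz":0,"rx":0,"ry":0,"rz":0.637},{"tx":-11.1,"ty":-5.7,"tz":0,"rx":0,"ry":0,"rz":0.637},{"tx":-11.1,"ty":-5.7,"tz":0,"rx":0,"ry":0,"rz":0.637}]}}

```text
time: 2.9
position: [0.5679, 0.2148, 0.1962]
tool_rot: [0.462, 0.887, 0.0, 0.0]
ft_force: [-0.3, 0.6, 0.1]
grip_width: 0.05
```

Run:
```python
from h import *
robot.camera('side') # settle
o=robot.get_obs();c=robot.camera('wrist');save(c['color'],'w1.png',1.2);W=cloud(c,o);col=c['color']
np.savez('w1.npz',W=W,col=col)
for l in ['cover_tongue','cover_front','cover_grip']:
    for r in robot.tip_of(l,'wrist')[:2]:
        u,v=np.round(r['xy']).astype(int);print(l,round(r['p'],2),u,v,np.round(W[v,u],4))
for r in robot.outline_of('cover','wrist')[:3]:
    m=r['pixels'];P=W[m];print(round(r['p'],2),r['xy'],m.sum(),col[m].mean(0))
    Q=P[(P[:,2]<.013)][:,:2];print(' plate rect',cv2.minAreaRect(Q.astype(np.float32)),'z',np.nanpercentile(P[:,2],[5,50,95]))
    k=P[:,2]>.03;print(' rib top',k.sum(),np.nanmean(P[k],0),cv2.minAreaRect(P[k][:,:2].astype(np.float32)) if k.sum()>5 else '')
```

```text
cover_tongue 0.94 378 280 [0.5732 0.2594 0.3029]
cover_tongue 0.83 222 179 [5.068e-01 1.768e-01 1.000e-04]
cover_front 0.93 283 289 [0.5497 0.2438 0.309 ]
cover_front 0.73 458 209 [0.7748 0.318  0.0064]
cover_grip 0.86 237 314 [0.6202 0.0434 0.0335]
cover_grip 0.75 428 254 [0.5842 0.2736 0.2963]
0.76 [109.0, 178.8] 7441 [236.93589571 140.49549792 181.50759307]
 plate rect ((0.3975922763347626, 0.091138556599617), (0.09379979223012924, 0.1405971348285675), 74.90226745605469) z [0.00482653 0.00629084 0.03364114]
 rib top 570 [0.40059787 0.09514835 0.03387034] ((0.3998221158981323, 0.09388905763626099), (0.05513638257980347, 0.014421448111534119), 75.49711608886719)
0.73 [250.4, 312.2] 1741 [134.08271109  52.46869615 173.84836301]
 plate rect ((0.624198317527771, 0.042571987956762314), (0.1214851513504982, 0.09692279994487762), 55.46062469482422) z [0.00472793 0.00614994 0.03412435]
 rib top 277 [0.62194472 0.04019921 0.04189795] ((0.5810021758079529, 0.12421150505542755), (0.027246739715337753, 0.24041913449764252), 25.82707405090332)
0.65 [432.3, 233.5] 4195 [235.41978546 144.86507747 186.71632896]
 plate rect ((0.7695184350013733, 0.250576376914978), (0.1372751146554947, 0.08862101286649704), 81.24431610107422) z [0.00419364 0.00577774 0.02909314]
 rib top 206 [0.75301461 0.25337643 0.03355777] ((0.756371021270752, 0.2521924078464508), (0.012799757532775402, 0.030213244259357452), 81.49002838134766)
```

View pics/w1.png

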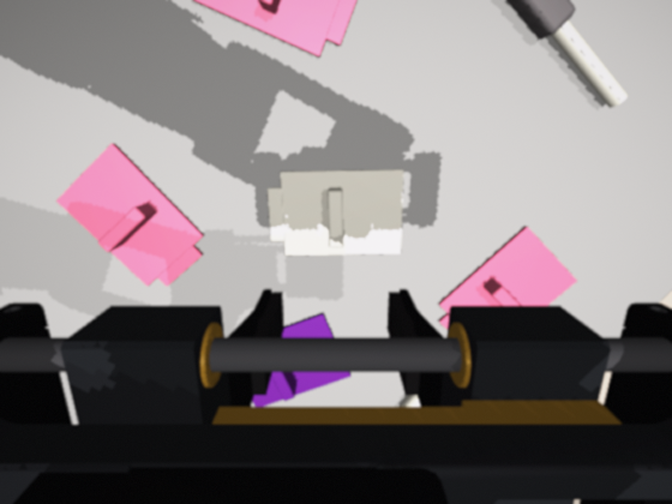

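Run:
```python
from h import *
d=np.load('w1.npz');W=d['W'];col=d['col'].astype(int)
v,u=np.mgrid[:420,:560]
m=(u>215)&(u<345)&(v>130)&(v<220)&(W[...,2]>.0035)&(W[...,2]<.05)
P=W[m]; pl=P[P[:,2]<.012]; 
print(m.sum(),np.percentile(P[:,2],[5,50,95,99]),'plate',cv2.minAreaRect(pl[:,:2].astype(np.float32)))
r=P[P[:,2]>.03];print('rib top',len(r),r.mean(0),cv2.minAreaRect(r[:,:2].astype(np.float32)),np.median(r[:,2]))
# fit model mask by maximizing IoU in gridless sense: edges
from scipy.optimize import minimize
b=m|((u>190)&(u<370)&(v>110)&(v<240)); Q=W[b]; lab=m[b]
ok=~np.isnan(Q[:,0]); Q=Q[ok];lab=lab[ok]
def sd(p):
    x0,y0,a=p; dx=Q[:,0]-x0;dy=Q[:,1]-y0; X=np.cos(a)*dx+np.sin(a)*dy;Y=-np.sin(a)*dx+np.cos(a)*dy
    s1=np.maximum(np.abs(X-2)if 0 else np.abs(X-.002)-.062,np.abs(Y)-.044); s2=np.maximum(np.abs(X+.067)-.0071,np.abs(Y)-.028)
    return np.minimum(s1,s2)
def cost(p):
    s=1/(1+np.exp(sd(p)/.0007)); return np.mean((s-lab)**2)
best=None
for a in (.55,.65):
  f=minimize(cost,[.567,.217,a],method='Nelder-Mead',options=dict(initial_simplex=[[.567,.217,a],[.577,.217,a],[.567,.227,a],[.567,.217,a+.1]],xatol=1e-5,fatol=1e-8))
  print(f.x,f.fun)
x,y,a=f.x
g=[x-.005*np.cos(a),y-.005*np.sin(a)];print('grip xy',g)
delta([*g,.0085],Rt(a))
```

```text
7437 [0.00470372 0.0060581  0.03352397 0.03474135] plate ((0.5647674798965454, 0.22069483995437622), (0.13820892572402954, 0.08819513022899628), 35.90168380737305)
rib top 562 [0.56421892 0.2214847  0.03385361] ((0.5646147727966309, 0.22068975865840912), (0.012990005314350128, 0.055656835436820984), 35.10512161254883) 0.033885385374626126
[0.56901636 0.22361508 0.62676673] 0.0030097134411513748
[0.56901622 0.22361459 0.62676473] 0.003009713004191758
grip xy [np.float64(0.5649665757336587), np.float64(0.22068195744112631)]
t=3.20 pos [0.5651 0.2178 0.1964] yaw_y 0.625 | DELTA cm [ 0.24  0.16 18.79] rot [-0.    -0.    -0.002] |F [ 0.2 -0.3 -0.2] w 0.0501
```

>>> {"name": "send_rows", "arguments": {"deltas": [{"tx":0.24,"ty":0.16,"tz":4,"rx":0,"ry":0,"rz":0},{"tx":0.24,"ty":0.16,"tz":8,"rx":0,"ry":0,"rz":0},{"tx":0.24,"ty":0.16,"tz":12,"rx":0,"ry":0,"rz":0},{"tx":0.24,"ty":0.16,"tz":15,"rx":0,"ry":0,"rz":0},{"tx":0.24,"ty":0.16,"tz":16,"rx":0,"ry":0,"rz":0}]}}

```text
time: 3.62
position: [0.5614, 0.2201, 0.0318]
tool_rot: [0.456, 0.89, -0.003, -0.003]
ft_force: [-1.2, -0.0, -0.0]
grip_width: 0.0498
```

>>> {"name": "send_rows", "arguments": {"deltas": [{"tx":0,"ty":0,"tz":1.4,"rx":0,"ry":0,"rz":0},{"tx":0,"ty":0,"tz":2.4,"rx":0,"ry":0,"rz":0},{"tx":0,"ty":0,"tz":2.7,"rx":0,"ry":0,"rz":0},{"tx":0,"ty":0,"tz":2.7,"rx":0,"ry":0,"rz":0}]}}

```text
time: 3.95
position: [0.5655, 0.2205, 0.0095]
tool_rot: [0.456, 0.89, -0.0, 0.0]
ft_force: [0.5, 0.0, 0.5]
grip_width: 0.0496
```

>>> {"name": "send_rows", "arguments": {"deltas": [{"tx":0,"ty":0,"tz":0,"rx":0,"ry":0,"rz":0},{"tx":0,"ty":0,"tz":0,"rx":0,"ry":0,"rz":0},{"tx":0,"ty":0,"tz":0,"rx":0,"ry":0,"rz":0},{"tx":0,"ty":0,"tz":0,"rx":0,"ry":0,"rz":0},{"tx":0,"ty":0,"tz":0,"rx":0,"ry":0,"rz":0}], "claw": 0.4, "squeeze": 45}}

```text
time: 4.37
position: [0.5658, 0.2203, 0.01]
tool_rot: [0.457, 0.89, 0.0, 0.0]
ft_force: [-0.2, -0.1, 0.8]
grip_width: 0.0246
```

>>> {"name": "send_rows", "arguments": {"deltas": [{"tx":0,"ty":0,"tz":0,"rx":0,"ry":0,"rz":0},{"tx":0,"ty":0,"tz":0,"rx":0,"ry":0,"rz":0},{"tx":0,"ty":0,"tz":0,"rx":0,"ry":0,"rz":0},{"tx":0,"ty":0,"tz":0,"rx":0,"ry":0,"rz":0},{"tx":0,"ty":0,"tz":0,"rx":0,"ry":0,"rz":0}]}}

```text
time: 4.78
position: [0.5654, 0.2202, 0.0093]
tool_rot: [0.457, 0.89, -0.0, -0.0]
ft_force: [-0.5, 0.2, -0.8]
grip_width: 0.0043
```

>>> {"name": "send_rows", "arguments": {"deltas": [{"tx":0,"ty":0,"tz":-4,"rx":0,"ry":0,"rz":0},{"tx":0,"ty":0,"tz":-8,"rx":0,"ry":0,"rz":0},{"tx":0,"ty":0,"tz":-12,"rx":0,"ry":0,"rz":0},{"tx":0,"ty":0,"tz":-16,"rx":0,"ry":0,"rz":0},{"tx":0,"ty":0,"tz":-20,"rx":0,"ry":0,"rz":0}]}}

```text
time: 5.2
position: [0.5649, 0.2201, 0.2111]
tool_rot: [0.457, 0.89, -0.0, -0.0]
ft_force: [-0.0, 1.0, -0.5]
grip_width: 0.0041
```

>>> {"name": "send_rows", "arguments": {"deltas": [{"tx":0,"ty":0,"tz":-4,"rx":0,"ry":0,"rz":0},{"tx":0,"ty":0,"tz":-7,"rx":0,"ry":0,"rz":0},{"tx":0,"ty":0,"tz":-8,"rx":0,"ry":0,"rz":0}]}}

```text
time: 5.45
position: [0.5681, 0.2209, 0.2956]
tool_rot: [0.457, 0.89, 0.003, 0.004]
ft_force: [0.7, 0.2, 0.4]
grip_width: 0.0039
```

Run:
```python
from h import *
o=robot.get_obs();c=robot.camera('wrist');save(c['color'],'w2.png',1.2);np.savez('w2.npz',W=cloud(c,o),col=c['color'])
c=robot.camera('side');save(c['color'][100:300,180:400],'s2.png',3)
print(o['position'],o['grip_width'],o['ft_force'])
```

```text
[0.56809558 0.22086534 0.29558159] 0.003907703603951721 [0.7027761  0.20294958 0.41010985]
```

View pics/w2.png

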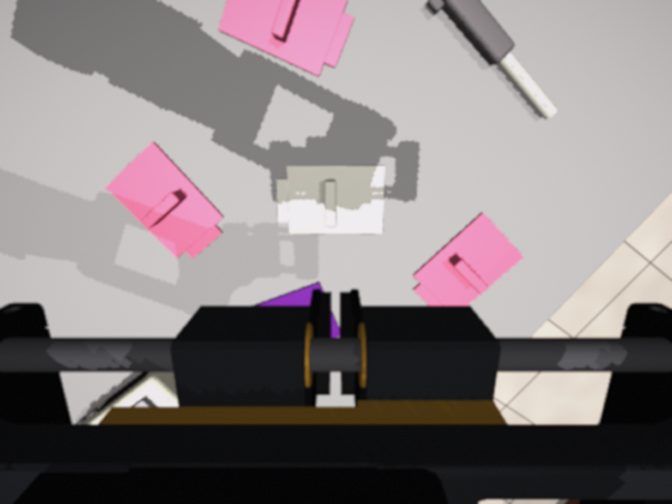

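View pics/s2.png

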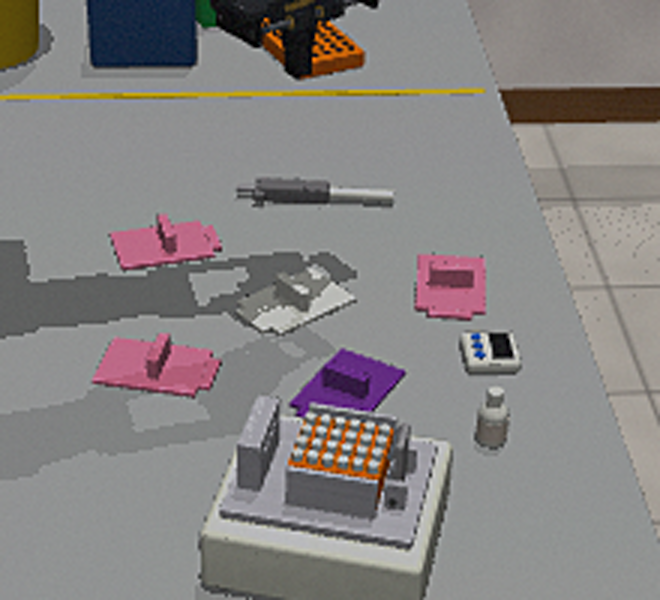

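```bash
cat >> h.py <<'E'
from scipy.optimize import minimize
def fitcover(W,g,box,zr=(.0035,.05)):
    v,u=np.mgrid[:420,:560]
    b=(u>box[0])&(u<box[1])&(v>box[2])&(v<box[3])&~np.isnan(W[...,0])
    Q=W[b];lab=(Q[:,2]>zr[0])&(Q[:,2]<zr[1])
    def sd(p):
        x0,y0,a=p; dx=Q[:,0]-x0;dy=Q[:,1]-y0; X=np.cos(a)*dx+np.sin(a)*dy;Y=-np.sin(a)*dx+np.cos(a)*dy
        return np.minimum(np.maximum(np.abs(X-.002)-.062,np.abs(Y)-.044),np.maximum(np.abs(X+.067)-.0071,np.abs(Y)-.028))
    f=minimize(lambda p:np.mean((1/(1+np.exp(sd(p)/.0007))-lab)**2),g,method='Nelder-Mead',options=dict(initial_simplex=[g,[g[0]+.01,g[1],g[2]],[g[0],g[1]+.01,g[2]],[g[0],g[1],g[2]+.1]],xatol=1e-5,fatol=1e-8))
    return f.x,f.fun
E
python3 - <<'E'
from h import *
d=np.load('w2.npz');W=d['W']
print(fitcover(W,[.57,.22,.62],(215,335,120,210)))
m=(W[...,2]>.02)&(W[...,2]<.05)&(np.abs(W[...,0]-.566)<.05)&(np.abs(W[...,1]-.22)<.05)
r=W[m];print(len(r),r.mean(0),cv2.minAreaRect(r[:,:2].astype(np.float32)),np.percentile(r[:,2],[50,90,99]))
r=W[(np.abs(W[...,0]-.4)<.09)&(np.abs(W[...,1]-.09)<.09)&(W[...,2]>.004)];print(np.median(r,0),np.percentile(r[:,2],95))
o=robot.get_obs();q=o['q'];print(q,o['joint_velocities'])
E
```

```text
(array([0.56897815, 0.22363848, 0.62556828]), np.float64(0.004916780332181457))
340 [0.56385465 0.22185537 0.03381098] ((0.5640933513641357, 0.22155584394931793), (0.011937463656067848, 0.05431417375802994), 35.4434928894043) [0.03391592 0.03493411 0.0360613 ]
[0.39889589 0.09646237 0.00627753] 0.033669865360547835
[ 1.87543499e-01  4.10757005e-01  1.36035128e+00  8.61989819e-06
  1.36480048e+00 -4.34542247e-01] [-0.00130986  0.05653422  0.08027116 -0.00171978 -0.0194169  -0.00027214]
```

Run:
```python
from h import *
o=robot.get_obs();p=o['position']
for n in ['side','scene']:
    c=robot.camera(n);K=c['intrinsics'];
    img=c['color'].copy()
    R0=Ro.from_quat(o['tool_rot']).as_matrix()
    for q,col in [(p,(255,0,0)),(p-R0[:,2]*.019,(255,255,0)),(np.array([.5649,.2207,.034]),(0,255,0))]:
        x=K@(c['R']@q+c['t']);x=x[:2]/x[2];print(n,x);cv2.circle(img,tuple(np.round(x).astype(int)),1,col,-1)
    a=img[20:260,170:410] if n=='side' else img[0:300,230:530];save(a,n+'3.png',2.4 if n=='side' else 1.9)
    W=cloud(c);m=(W[...,2]>.03)&(W[...,2]<.05)&(np.abs(W[...,0]-.567)<.04)&(np.abs(W[...,1]-.22)<.04);print(np.nanmean(W[m],0),m.sum())
```

```text
side [278.65474466 131.45596016]
side [278.68869961 126.49333176]
side [277.3818823  193.22828523]
[0.56288182 0.21496643 0.03352687] 33
scene [365.22215397 149.32124327]
scene [365.65657382 142.74570437]
scene [359.85326372 229.92941304]
[0.56920388 0.22025355 0.0318167 ] 40
```

View pics/side3.png

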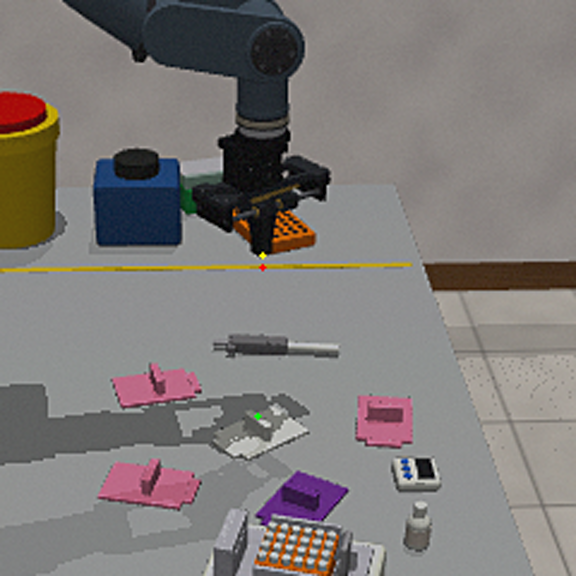

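View pics/scene3.png

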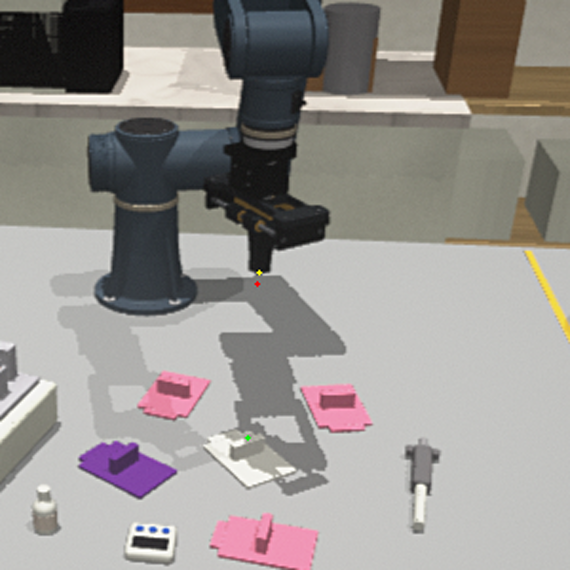

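Run:
```python
from h import *
o=robot.get_obs();p=o['position'];R0=Ro.from_quat(o['tool_rot']).as_matrix();print(p)
for n in ['side','scene','wrist']:
    c=robot.camera(n);W=cloud(c,o)
    L=(W-p)@R0
    m=(np.abs(L[...,0])<.03)&(np.abs(L[...,1])<.04)&(np.abs(L[...,2])<.06)
    l=L[m];print(n,len(l));
    if len(l):
        k=l[:,2]>np.max(l[:,2])-.01
        print(' tip z',np.round(np.sort(l[:,2])[-15:],4),'lowest pts xy range',np.round(l[k].min(0),3),np.round(l[k].max(0),3))
    if n=='wrist':
        save(c['color'],'w4.png',1.4)
        for r in range(225,330,8): print(r,[f'{x:.3f}' for x in c['z_map'][r,255:310:5]])
```

```text
[0.56416737 0.2199505  0.28752309]
side 79
 tip z [-0.0321 -0.0319 -0.0316 -0.031  -0.0304 -0.0304 -0.03   -0.0295 -0.0294
 -0.0277 -0.0276 -0.0273 -0.0271 -0.0267 -0.0253] lowest pts xy range [-0.015 -0.014 -0.035] [ 0.007  0.014 -0.025]
scene 157
 tip z [-0.0251 -0.0251 -0.025  -0.0249 -0.0247 -0.0244 -0.0235 -0.0235 -0.0234
 -0.0234 -0.023  -0.023  -0.0226 -0.0222 -0.0215] lowest pts xy range [-0.014 -0.01  -0.031] [ 0.012  0.017 -0.021]
wrist 1027
 tip z [-0.0264 -0.0264 -0.0263 -0.0263 -0.0262 -0.0262 -0.0262 -0.0261 -0.026
 -0.0257 -0.0256 -0.0256 -0.0255 -0.0254 -0.0254] lowest pts xy range [-0.01  -0.01  -0.035] [ 0.012  0.012 -0.025]
225 ['0.503', '0.504', '0.504', '0.503', '0.503', '0.504', '0.504', '0.504', '0.504', '0.504', '0.502']
233 ['0.507', '0.508', '0.508', '0.509', '0.509', '0.507', '0.510', '0.507', '0.508', '0.509', '0.507']
241 ['0.511', '0.512', '0.174', '0.505', '0.513', '0.513', '0.512', '0.511', '0.173', '0.512', '0.511']
249 ['0.509', '0.164', '0.163', '0.166', '0.166', '0.513', '0.168', '0.167', '0.163', '0.163', '0.516']
257 ['0.093', '0.153', '0.154', '
[... 306 characters left out ...]
89', '0.089', '0.090', '0.089', '0.089', '0.088', '0.089', '0.089', '0.082']
289 ['0.082', '0.087', '0.087', '0.086', '0.086', '0.086', '0.087', '0.086', '0.085', '0.086', '0.082']
297 ['0.082', '0.086', '0.086', '0.084', '0.087', '0.086', '0.086', '0.086', '0.086', '0.085', '0.082']
305 ['0.082', '0.087', '0.086', '0.087', '0.087', '0.086', '0.087', '0.086', '0.086', '0.086', '0.083']
313 ['0.083', '0.109', '0.131', '0.132', '0.137', '0.551', '0.130', '0.131', '0.132', '0.088', '0.082']
321 ['0.085', '0.108', '0.132', '0.132', '0.137', '0.556', '0.133', '0.132', '0.132', '0.102', '0.083']
329 ['0.085', '0.108', '0.561', '0.562', '0.561', '0.562', '0.560', '0.558', '0.136', '0.102', '0.082']
```

View pics/w4.png

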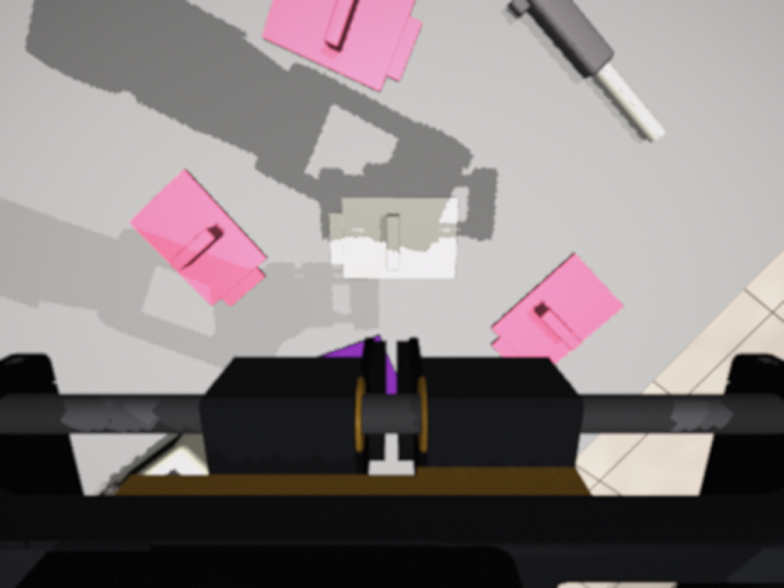

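Run:
```python
from h import *
delta([.5650,.2208,-.0125],Rt(.626))
```

```text
t=5.80 pos [0.5639 0.2199 0.2865] yaw_y 0.622 | DELTA cm [-0.06  0.29 29.9 ] rot [-0.005 -0.002 -0.004] |F [1.1 0.1 0. ] w 0.0043
```

>>> {"name": "send_rows", "arguments": {"deltas": [{"tx":0,"ty":0,"tz":4,"rx":0,"ry":0,"rz":0},{"tx":0,"ty":0,"tz":8,"rx":0,"ry":0,"rz":0},{"tx":0,"ty":0,"tz":12,"rx":0,"ry":0,"rz":0},{"tx":0,"ty":0,"tz":16,"rx":0,"ry":0,"rz":0},{"tx":0,"ty":0,"tz":18,"rx":0,"ry":0,"rz":0}], "claw": 4.5}}

```text
time: 6.22
position: [0.5607, 0.2192, 0.1028]
tool_rot: [0.457, 0.89, -0.004, -0.004]
ft_force: [-0.2, -0.1, -0.7]
grip_width: 0.0295
```

>>> {"name": "send_rows", "arguments": {"deltas": [{"tx":0,"ty":0,"tz":2,"rx":0,"ry":0,"rz":0},{"tx":0,"ty":0,"tz":3,"rx":0,"ry":0,"rz":0},{"tx":0,"ty":0,"tz":3,"rx":0,"ry":0,"rz":0},{"tx":0,"ty":0,"tz":3,"rx":0,"ry":0,"rz":0},{"tx":0,"ty":0,"tz":3,"rx":0,"ry":0,"rz":0}]}}

```text
time: 6.63
position: [0.5663, 0.2204, 0.0802]
tool_rot: [0.457, 0.89, 0.001, 0.001]
ft_force: [-0.5, -0.2, 1.2]
grip_width: 0.0446
```

>>> {"name": "send_rows", "arguments": {"deltas": [{"tx":0,"ty":0,"tz":3.5,"rx":0,"ry":0,"rz":0},{"tx":0,"ty":0,"tz":6.5,"rx":0,"ry":0,"rz":0},{"tx":0,"ty":0,"tz":8,"rx":0,"ry":0,"rz":0},{"tx":0,"ty":0,"tz":8.5,"rx":0,"ry":0,"rz":0},{"tx":0,"ty":0,"tz":8.5,"rx":0,"ry":0,"rz":0}]}}

```text
time: 7.05
position: [0.5656, 0.2203, -0.0057]
tool_rot: [0.457, 0.89, -0.0, -0.0]
ft_force: [-0.1, 0.3, 0.2]
grip_width: 0.0453
```

>>> {"name": "send_rows", "arguments": {"deltas": [{"tx":0,"ty":0,"tz":0.3,"rx":0,"ry":0,"rz":0},{"tx":0,"ty":0,"tz":0.6,"rx":0,"ry":0,"rz":0},{"tx":0,"ty":0,"tz":0.6,"rx":0,"ry":0,"rz":0}]}}

```text
time: 7.3
position: [0.5663, 0.2204, -0.0106]
tool_rot: [0.457, 0.89, 0.001, 0.001]
ft_force: [-0.7, -1.4, 0.4]
grip_width: 0.0448
```

Run:
```python
from h import *
o=robot.get_obs();p=o['position'];R0=Ro.from_quat(o['tool_rot']).as_matrix();print(p,o['ft_force'])
c=robot.camera('wrist');W=cloud(c,o);save(c['color'],'w5.png',1.4)
v,u=np.mgrid[:420,:560]
m=(v>235)&(v<300)&(u>240)&(u<320)&(c['z_map']<.25)
print(np.round([np.sort(W[m][:,2])[:10]],4))
c=robot.camera('side');save(c['color'][140:240,220:340],'s5.png',5)
```

```text
[ 0.56634184  0.22043119 -0.01058984] [-0.65838892 -1.36907258  0.429989  ]
[[0.004  0.0042 0.0042 0.0043 0.0043 0.0043 0.0043 0.0044 0.0044 0.0044]]
```

View pics/w5.png

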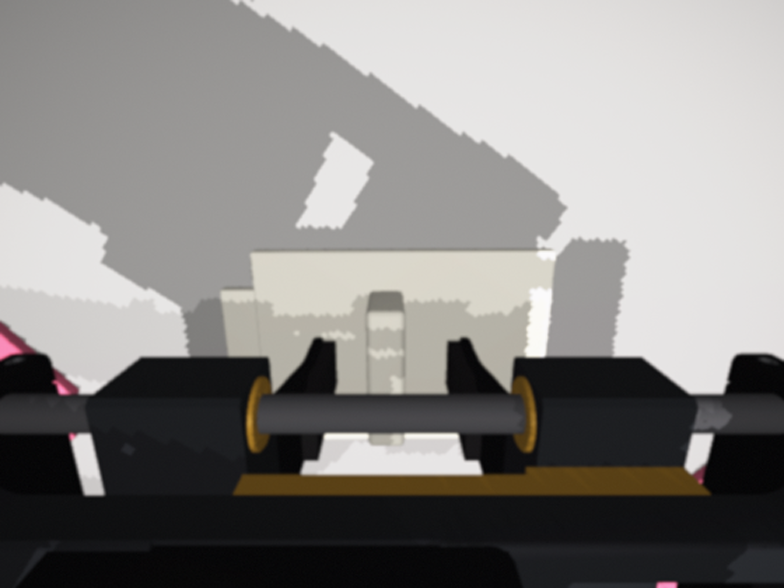

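View pics/s5.png

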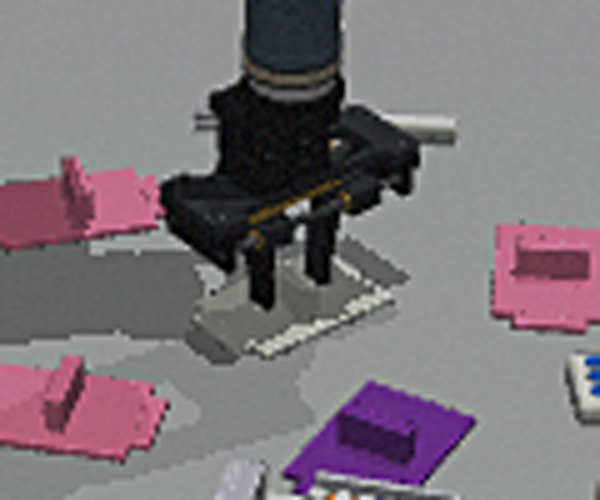

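>>> {"name": "send_rows", "arguments": {"deltas": [{"tx":0,"ty":0,"tz":0.3,"rx":0,"ry":0,"rz":0},{"tx":0,"ty":0,"tz":0.3,"rx":0,"ry":0,"rz":0},{"tx":0,"ty":0,"tz":0.3,"rx":0,"ry":0,"rz":0},{"tx":0,"ty":0,"tz":0.3,"rx":0,"ry":0,"rz":0},{"tx":0,"ty":0,"tz":0.3,"rx":0,"ry":0,"rz":0}], "claw": 0.4, "squeeze": 50}}

```text
time: 7.82
position: [0.5654, 0.2202, -0.0147]
tool_rot: [0.457, 0.89, -0.0, -0.0]
ft_force: [0.5, -0.8, -0.4]
grip_width: 0.0192
```

>>> {"name": "send_rows", "arguments": {"deltas": [{"tx":0,"ty":0,"tz":0,"rx":0,"ry":0,"rz":0},{"tx":0,"ty":0,"tz":0,"rx":0,"ry":0,"rz":0},{"tx":0,"ty":0,"tz":0,"rx":0,"ry":0,"rz":0},{"tx":0,"ty":0,"tz":0,"rx":0,"ry":0,"rz":0}]}}

```text
time: 8.15
position: [0.5652, 0.2201, -0.0147]
tool_rot: [0.457, 0.89, -0.0, -0.0]
ft_force: [-0.6, 0.0, -0.1]
grip_width: 0.0136
```

>>> {"name": "send_rows", "arguments": {"deltas": [{"tx":0,"ty":0,"tz":-2,"rx":0,"ry":0,"rz":0},{"tx":0,"ty":0,"tz":-5,"rx":0,"ry":0,"rz":0},{"tx":0,"ty":0,"tz":-9,"rx":0,"ry":0,"rz":0},{"tx":0,"ty":0,"tz":-13,"rx":0,"ry":0,"rz":0},{"tx":0,"ty":0,"tz":-17,"rx":0,"ry":0,"rz":0}]}}

```text
time: 8.57
position: [0.5647, 0.2201, 0.1563]
tool_rot: [0.457, 0.89, -0.0, -0.001]
ft_force: [0.9, 0.2, -1.8]
grip_width: 0.0139
```

>>> {"name": "send_rows", "arguments": {"deltas": [{"tx":0,"ty":0,"tz":-4,"rx":0,"ry":0,"rz":0},{"tx":0,"ty":0,"tz":-8,"rx":0,"ry":0,"rz":0},{"tx":0,"ty":0,"tz":-12,"rx":0,"ry":0,"rz":0},{"tx":0,"ty":0,"tz":-16,"rx":0,"ry":0,"rz":0},{"tx":0,"ty":0,"tz":-19,"rx":0,"ry":0,"rz":0}]}}

```text
time: 8.98
position: [0.5658, 0.2205, 0.349]
tool_rot: [0.457, 0.89, 0.001, 0.002]
ft_force: [1.4, 0.5, -1.4]
grip_width: 0.0135
```

>>> {"name": "send_rows", "arguments": {"deltas": [{"tx":-3.2,"ty":-2.4,"tz":0,"rx":0,"ry":0,"rz":0},{"tx":-6.4,"ty":-4.9,"tz":0,"rx":0,"ry":0,"rz":0},{"tx":-9.6,"ty":-7.4,"tz":0,"rx":0,"ry":0,"rz":0},{"tx":-12.8,"ty":-9.8,"tz":0,"rx":0,"ry":0,"rz":0},{"tx":-16,"ty":-12.3,"tz":0,"rx":0,"ry":0,"rz":0}]}}

```text
time: 9.4
position: [0.558, 0.0172, 0.345]
tool_rot: [0.456, 0.89, 0.0, -0.0]
ft_force: [0.4, -0.3, -1.9]
grip_width: 0.0134
```

>>> {"name": "send_rows", "arguments": {"deltas": [{"tx":-3.2,"ty":-2.4,"tz":0,"rx":0,"ry":0,"rz":0},{"tx":-6.4,"ty":-4.9,"tz":0,"rx":0,"ry":0,"rz":0},{"tx":-9.6,"ty":-7.4,"tz":0,"rx":0,"ry":0,"rz":0},{"tx":-12.8,"ty":-9.8,"tz":0,"rx":0,"ry":0,"rz":0},{"tx":-16,"ty":-12.3,"tz":0,"rx":0,"ry":0,"rz":0}]}}

```text
time: 9.82
position: [0.5513, -0.1848, 0.3449]
tool_rot: [0.457, 0.89, 0.0, -0.0]
ft_force: [1.6, -0.7, -2.2]
grip_width: 0.0135
```

>>> {"name": "send_rows", "arguments": {"deltas": [{"tx":-2.5,"ty":-2,"tz":0,"rx":0,"ry":0,"rz":0.12},{"tx":-5,"ty":-4,"tz":0,"rx":0,"ry":0,"rz":0.24},{"tx":-7,"ty":-5.5,"tz":0,"rx":0,"ry":0,"rz":0.36},{"tx":-9,"ty":-7,"tz":0,"rx":0,"ry":0,"rz":0.48},{"tx":-10,"ty":-7.7,"tz":0,"rx":0,"ry":0,"rz":0.6}]}}

```text
time: 10.23
position: [0.5469, -0.3127, 0.3443]
tool_rot: [0.702, 0.712, -0.001, -0.0]
ft_force: [-0.6, 0.4, -1.1]
grip_width: 0.0134
```

>>> {"name": "send_rows", "arguments": {"deltas": [{"tx":0,"ty":0,"tz":0,"rx":0,"ry":0,"rz":0.12},{"tx":0,"ty":0,"tz":0,"rx":0,"ry":0,"rz":0.24},{"tx":0,"ty":0,"tz":0,"rx":0,"ry":0,"rz":0.316},{"tx":0,"ty":0,"tz":0,"rx":0,"ry":0,"rz":0.316},{"tx":0,"ty":0,"tz":0,"rx":0,"ry":0,"rz":0.316}]}}

```text
time: 10.65
position: [0.5474, -0.3091, 0.3448]
tool_rot: [0.802, 0.597, -0.0, -0.001]
ft_force: [0.6, 1.5, -1.1]
grip_width: 0.0138
```

Run:
```python
from h import *
o=robot.get_obs();c=robot.camera('wrist');W=cloud(c,o);save(c['color'],'w6.png',1.4);np.savez('w6.npz',W=W,col=c['color'],z=c['z_map'],p=o['position'],q=o['tool_rot'])
print(o['position'],np.abs(o['joint_velocities']).max())
for l in ['slot','closed','nose','shaker','rack']:
    for r in robot.tip_of(l,'wrist')[:2]:
        u,v=np.round(r['xy']).astype(int);print(l,round(r['p'],2),u,v,np.round(W[v,u],4))
```

```text
[ 0.54736354 -0.3090924   0.34475021] 0.003743894477116519
slot 0.9 227 95 [ 0.5179 -0.193   0.1453]
closed 0.69 280 273 [ 0.5494 -0.3057  0.3941]
closed 0.58 280 94 [ 0.5785 -0.209   0.1304]
nose 0.64 329 94 [ 0.6403 -0.2258  0.1038]
shaker 0.73 280 99 [ 0.5767 -0.215   0.1389]
rack 0.96 283 94 [ 0.582  -0.2101  0.1314]
```

View pics/w6.png

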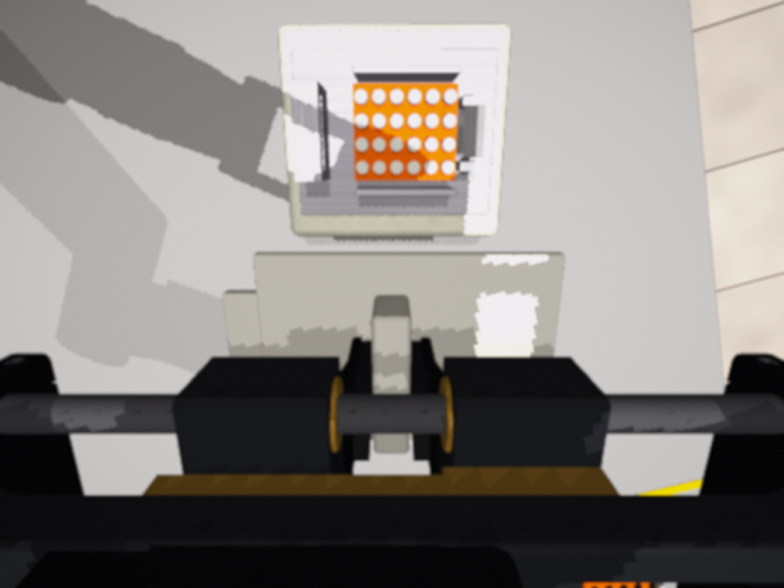

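Run:
```python
from h import *
d=np.load('w6.npz');W=d['W'];col=d['col'].astype(int)
v,u=np.mgrid[:420,:560]
S=(u>190)&(u<375)&(v>10)&(v<172)
for lo,hi in [(.07,.09),(.02,.2)]:
    m=S&(W[...,2]>lo)&(W[...,2]<hi);r=cv2.minAreaRect(W[m][:,:2].astype(np.float32));print('box',lo,r,np.median(W[m][:,2]))
# orange rack mask
hsv=cv2.cvtColor(d['col'],cv2.COLOR_RGB2HSV)
m=S&(u>240)&(u<340)&(v>50)&(v<135)&(W[...,2]>.122)&(W[...,2]<.15)&((hsv[...,1]>120))
r=cv2.minAreaRect(W[m][:,:2].astype(np.float32));print('orange',r,np.median(W[m][:,2]))
# caps: white blobs above z .133 within the rack
mc=(S&(u>250)&(u<330)&(v>58)&(v<130)&(hsv[...,1]<60)).astype(np.uint8)
n,lab,st,ce=cv2.connectedComponentsWithStats(mc)
pts=[]
K=None
for i in range(1,n):
    if 20<st[i,4]<200:
        P=W[lab==i];pts.append(np.nanmean(P,0))
pts=np.array(pts);print(len(pts),np.median(pts[:,2]),'caps rect',cv2.minAreaRect(pts[:,:2].astype(np.float32)),pts.mean(0))
for lo,hi in [(.140,.150),(.150,.165),(.131,.139)]:
    m=S&(W[...,2]>lo)&(W[...,2]<hi);n,lab,st,ce=cv2.connectedComponentsWithStats(m.astype(np.uint8))
    for i in range(1,n):
        if st[i,4]>12:
            P=W[lab==i];print(lo,st[i],cv2.minAreaRect(P[:,:2].astype(np.float32)),np.median(P[:,2]))
```

```text
box 0.07 ((0.580549418926239, -0.20981891453266144), (0.19730716943740845, 0.2202552706003189), 73.44597625732422) 0.08037770770817235
box 0.02 ((0.580549418926239, -0.20981891453266144), (0.19730716943740845, 0.2202552706003189), 73.44597625732422) 0.09036985974740819
orange ((0.5892571806907654, -0.2128424197435379), (0.07972464710474014, 0.08997923880815506), 73.24884796142578) 0.13104115917945533
23 0.13969615677022973 caps rect ((0.5854775905609131, -0.21223010122776031), (0.05707812309265137, 0.08156653493642807), 73.45790100097656) [ 0.58639    -0.21403048  0.13863054]
0.14 [ 207   57   24   72 1453] ((0.5088229179382324, -0.18863750994205475), (0.0788017213344574, 0.023468924686312675), 73.24185180664062) 0.14604981195057676
0.14 [266  63  10  10  37] ((0.5761613249778748, -0.1784202605485916), (0.009051494300365448, 0.010707290843129158), 64.52073669433594) 0.1405295167347091
0.14 [292  63   9  10  33] ((0.6041475534439087, -0.18732011318206787), (0.009728463366627693, 0.008932159282267094), 62.17729568481445) 0.1406984518754898
0.14 [318  63   9  11  38] ((0.632744133472442
[... 4091 characters left out ...]
7931651920080185, 0.08972805738449097), 73.33562469482422) 0.1316381964604689
0.131 [285  59  13   7  35] ((0.6011082530021667, -0.17731797695159912), (0.01407152321189642, 0.006923170760273933), 4.7671074867248535) 0.1315010122819894
0.131 [319 105   7  12  34] ((0.624230146408081, -0.24330535531044006), (0.007655883673578501, 0.01315800379961729), 4.868881702423096) 0.1317076234315422
0.131 [310 109  15  20 103] ((0.6144617199897766, -0.2500167489051819), (0.023259639739990234, 0.017564011737704277), 75.17713165283203) 0.1315146449023849
0.131 [254 134  72   5 353] ((0.5756503343582153, -0.26018470525741577), (0.005045746453106403, 0.0890185758471489), 73.29781341552734) 0.1368085521928636
```

```bash
cat >> h.py <<'E'
SO=np.array([.5805,-.2100,0]);SA=-.292
def covpose(tilt,pt_c,pt_s):
    # cover pose with cover point pt_c (mm) at shaker point pt_s (mm)
    Rc=(Ro.from_euler('z',SA)*Ro.from_euler('y',-tilt)).as_matrix()
    P=SO+Ro.from_euler('z',SA).apply(np.array(pt_s)/1e3)
    return Rc,P-Rc@(np.array(pt_c)/1e3)
TC=np.array([-5,-0.6,-14.7])/1e3  # reported TCP in cover frame
def tool_for(tilt,pt_c,pt_s):
    Rc,o=covpose(tilt,pt_c,pt_s); return o+Rc@TC, Rt(SA,tilt)
E
python3 - <<'E'
from h import *
d=np.load('w6.npz');W=d['W'];p=d['p'];R0=Ro.from_quat(d['q']).as_matrix()
v,u=np.mgrid[:420,:560]
L=(W-p)@R0
m=(v>180)&(v<255)&(u>155)&(u<410)&(np.abs(L[...,2])<.08)
l=L[m];pl=(l[:,2]<.02)&(l[:,2]>0)
print('plate z tool',np.median(l[pl][:,2]),'x max',np.percentile(l[pl][:,0],[99,100]),'y rng',np.percentile(l[pl][:,1],[0,.5,99.5,100]))
A=np.c_[l[pl][:,:2],np.ones(pl.sum())];print('plane',np.linalg.lstsq(A,l[pl][:,2],rcond=None)[0])
k=(l[:,0]>.041)&pl; print('near top edge y', np.percentile(l[k][:,1],[1,99]))
# edge slope: max x per y bin
q=l[pl]
for y in np.arange(-.05,.07,.02):
    b=np.abs(q[:,1]-y)<.004; print(round(y,2),np.round(np.percentile(q[b][:,0],99),4),end=' ')
print()
rib=l[(l[:,2]<-.012)&(np.abs(l[:,1])<.012)&(l[:,2]>-.03)];print('rib',np.median(rib,0) if len(rib) else 0, np.percentile(rib[:,2],5),np.percentile(rib[:,0],99))
for t in [('high',.314,(-74,0,0),(-55,0,128+60)),('pre',.314,(-94,0,0),(-73,0,128)),]:
    n,th,pc,ps=t;P,R=tool_for(th,pc,ps);print(n,P);delta(P,R)
P,R=tool_for(.314,(-74,0,0),(-73,0,128)); pre=P+R[:,1]*.02; hi=pre+[0,0,.08]
print('hi');delta(hi,R)
E
```

```text
return _methods._mean(a, axis=axis, dtype=dtype,
  ret = ret.dtype.type(ret / rcount)
Traceback (most recent call last):
IndexError: index -1 is out of bounds for axis 0 with size 0
```

Run:
```python
from h import *
d=np.load('w6.npz');W=d['W'];p=d['p'];R0=Ro.from_quat(d['q']).as_matrix()
v,u=np.mgrid[:420,:560]
L=(W-p)@R0
m=(v>180)&(v<255)&(u>155)&(u<410)&(np.abs(L[...,2])<.08)
l=L[m];pl=(l[:,2]<-.01)&(l[:,2]>-.03)
q=l[pl]
print('plate z tool',np.median(q[:,2]),'y rng',np.percentile(q[:,1],[0,.5,99.5,100]))
A=np.c_[q[:,:2],np.ones(len(q))];print('plane',np.linalg.lstsq(A,q[:,2],rcond=None)[0])
for y in np.arange(-.05,.07,.02):
    b=np.abs(q[:,1]-y)<.004; print(round(y,2),np.round(np.percentile(q[b][:,0],99),4),end=' ')
print()
rib=l[(l[:,2]<-.042)&(np.abs(l[:,1])<.012)&(l[:,2]>-.055)];print('rib',len(rib),np.median(rib,0), np.percentile(rib[:,0],99),np.percentile(rib[:,1],[2,98]))
P,R=tool_for(.314,(-74,0,0),(-73,0,128)); pre=P+R[:,1]*.02; hi=pre+[0,0,.08]
print('fin',P,'pre',pre,'hi',hi);delta(hi,R)
```

```text
plate z tool -0.020810309198553825 y rng [-0.06822226 -0.0669714   0.06864173  0.06967376]
plane [ 0.00360921  0.00039975 -0.02095885]
-0.05 0.0446 -0.03 0.0447 -0.01 0.0447 0.01 0.0448 0.03 0.0446 0.05 0.0447 
rib 944 [ 0.02236842  0.00042478 -0.04850929] 0.029265455300458643 [-0.00601537  0.00729274]
fin [ 0.57761383 -0.20975896  0.13533047] pre [ 0.59583074 -0.21523482  0.14150778] hi [ 0.59583074 -0.21523482  0.22150778]
t=10.95 pos [ 0.5477 -0.3091  0.3453] yaw_y -0.293 | DELTA cm [10.38  1.9  12.38] rot [-0.314  0.    -0.001] |F [-0.6  0.8 -1.4] w 0.0139
```

>>> {"name": "send_rows", "arguments": {"deltas": [{"tx":3,"ty":0.6,"tz":1,"rx":-0.07,"ry":0,"rz":0},{"tx":6,"ty":1.2,"tz":3.5,"rx":-0.15,"ry":0,"rz":0},{"tx":9,"ty":1.7,"tz":6,"rx":-0.23,"ry":0,"rz":0},{"tx":10.4,"ty":1.9,"tz":9,"rx":-0.314,"ry":0,"rz":0},{"tx":10.4,"ty":1.9,"tz":12.3,"rx":-0.314,"ry":0,"rz":0}]}}

```text
time: 11.37
position: [0.5939, -0.2104, 0.2221]
tool_rot: [0.792, 0.59, 0.094, 0.125]
ft_force: [-0.5, -0.0, -1.7]
grip_width: 0.0133
```

>>> {"name": "send_rows", "arguments": {"deltas": [{"tx":0,"ty":0,"tz":0,"rx":0,"ry":0,"rz":0},{"tx":0,"ty":0,"tz":0,"rx":0,"ry":0,"rz":0},{"tx":0,"ty":0,"tz":0,"rx":0,"ry":0,"rz":0}]}}

```text
time: 11.62
position: [0.5981, -0.217, 0.2247]
tool_rot: [0.793, 0.588, 0.094, 0.128]
ft_force: [0.5, -0.4, -1.9]
grip_width: 0.0136
```

Run:
```python
from h import *
P,R=tool_for(.314,(-74,0,0),(-73,0,128)); pre=P+R[:,1]*.02; 
delta(pre,R)
print(np.abs(robot.get_obs()['joint_velocities']).max())
c=robot.camera('side');save(c['color'][150:330,200:400],'s7.png',4)
```

```text
t=11.62 pos [ 0.5981 -0.217   0.2247] yaw_y -0.294 | DELTA cm [ 0.12 -2.86  7.82] rot [ 0.004  0.002 -0.002] |F [ 0.5 -0.4 -1.9] w 0.0136
0.031100876485438134
```

View pics/s7.png

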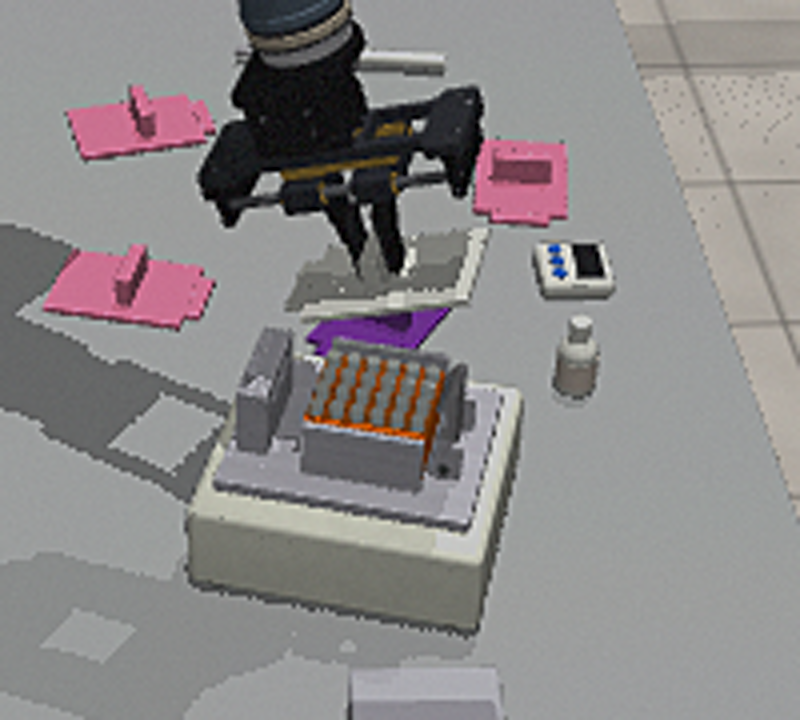

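>>> {"name": "send_rows", "arguments": {"deltas": [{"tx":0,"ty":-0.6,"tz":1.9,"rx":0,"ry":0,"rz":0},{"tx":0,"ty":-1.2,"tz":3.8,"rx":0,"ry":0,"rz":0},{"tx":0,"ty":-1.8,"tz":5.6,"rx":0,"ry":0,"rz":0},{"tx":0,"ty":-2.2,"tz":6.8,"rx":0,"ry":0,"rz":0},{"tx":0,"ty":-2.3,"tz":7,"rx":0,"ry":0,"rz":0}]}}

```text
time: 12.08
position: [0.5963, -0.2164, 0.1485]
tool_rot: [0.793, 0.588, 0.093, 0.126]
ft_force: [-0.3, 0.6, -1.7]
grip_width: 0.0139
```

>>> {"name": "send_rows", "arguments": {"deltas": [{"tx":0,"ty":0,"tz":0,"rx":0,"ry":0,"rz":0},{"tx":0,"ty":0,"tz":0,"rx":0,"ry":0,"rz":0},{"tx":0,"ty":0,"tz":0,"rx":0,"ry":0,"rz":0},{"tx":0,"ty":0,"tz":0,"rx":0,"ry":0,"rz":0},{"tx":0,"ty":0,"tz":0,"rx":0,"ry":0,"rz":0}]}}

```text
time: 12.5
position: [0.5964, -0.2156, 0.1499]
tool_rot: [0.793, 0.589, 0.094, 0.127]
ft_force: [-0.9, -0.0, -1.8]
grip_width: 0.0138
```

Run:
```python
from h import *
P,R=tool_for(.314,(-74,0,0),(-73,0,128)); pre=P+R[:,1]*.02; 
delta(pre,R)
print(np.abs(robot.get_obs()['joint_velocities']).max())
```

```text
t=12.50 pos [ 0.5964 -0.2156  0.1499] yaw_y -0.294 | DELTA cm [ 0.02 -0.32  0.78] rot [ 0.002  0.001 -0.002] |F [-0.9 -0.  -1.8] w 0.0138
0.011131872905143916
```

>>> {"name": "send_rows", "arguments": {"deltas": [{"tx":0,"ty":-0.15,"tz":0.4,"rx":0,"ry":0,"rz":0},{"tx":0,"ty":-0.3,"tz":0.78,"rx":0,"ry":0,"rz":0},{"tx":0,"ty":-0.3,"tz":0.78,"rx":0,"ry":0,"rz":0},{"tx":0,"ty":-0.3,"tz":0.78,"rx":0,"ry":0,"rz":0},{"tx":0,"ty":-0.3,"tz":0.78,"rx":0,"ry":0,"rz":0}]}}

```text
time: 12.92
position: [0.5957, -0.2153, 0.141]
tool_rot: [0.793, 0.589, 0.093, 0.126]
ft_force: [-0.6, 0.4, 4.8]
grip_width: 0.0136
```

Run:
```python
from h import *
P,R=tool_for(.314,(-74,0,0),(-73,0,128)); pre=P+R[:,1]*.02; 
delta(pre,R);delta(P,R)
o=robot.get_obs();c=robot.camera('wrist');W=cloud(c,o);save(c['color'],'w8.png',1.4)
c=robot.camera('side');save(c['color'][190:310,230:350],'s8.png',5)
z=Ro.from_euler('z',SA)
S=z.inv().apply(((W-SO)).reshape(-1,3)).reshape(W.shape)*1e3
m=(np.abs(S[...,0]+75)<16)&(S[...,2]>142)&(S[...,2]<150)&(np.abs(S[...,1])<60);print('ledge top pts',m.sum(),np.nanpercentile(S[m],[1,50,99],axis=0).round(1) if m.sum() else '')
```

```text
t=12.92 pos [ 0.5957 -0.2153  0.141 ] yaw_y -0.294 | DELTA cm [ 0.01  0.02 -0.04] rot [ 0.001  0.001 -0.002] |F [-0.6  0.4  4.8] w 0.0136
t=12.92 pos [ 0.5957 -0.2153  0.141 ] yaw_y -0.294 | DELTA cm [ 0.01 -1.98 -0.05] rot [ 0.001  0.001 -0.002] |F [-0.6  0.4  4.8] w 0.0136
ledge top pts 4279 [[-86.1 -38.4 143.2]
 [-76.3  16.7 146.2]
 [-63.4  39.6 147.7]]
```

View pics/w8.png

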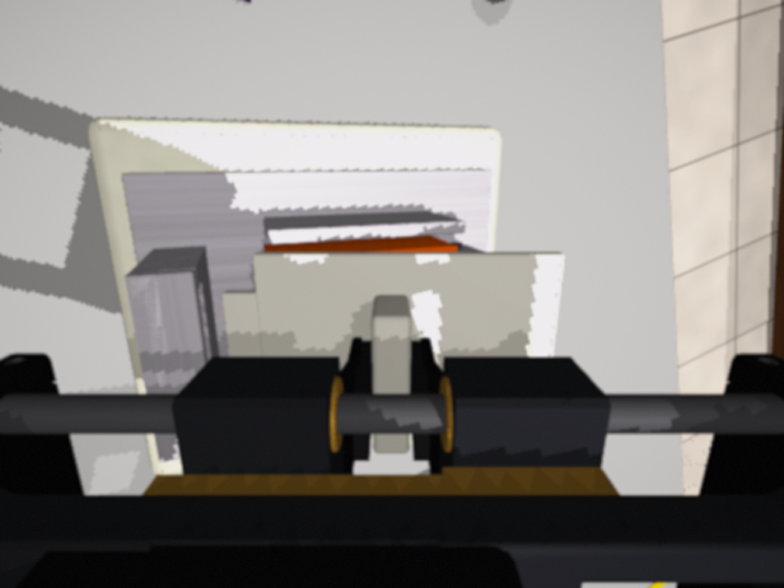

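View pics/s8.png

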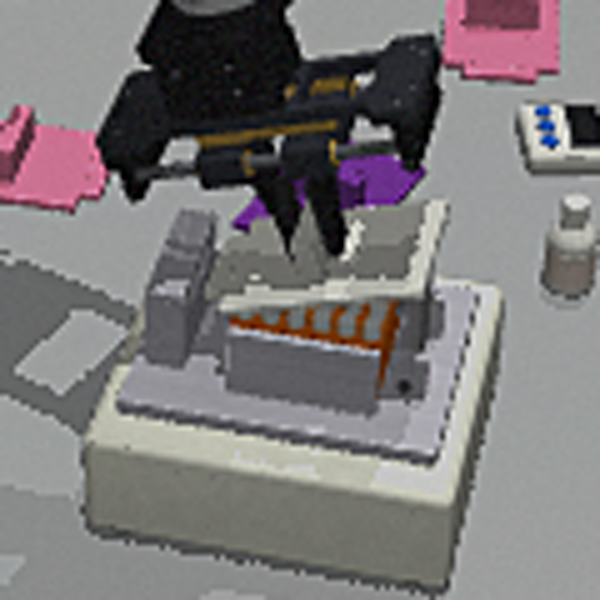

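>>> {"name": "send_rows", "arguments": {"deltas": [{"tx":0,"ty":0,"tz":-0.1,"rx":0,"ry":0,"rz":0},{"tx":0,"ty":-0.3,"tz":-0.1,"rx":0,"ry":0,"rz":0},{"tx":0,"ty":-0.6,"tz":-0.1,"rx":0,"ry":0,"rz":0},{"tx":0,"ty":-0.8,"tz":-0.1,"rx":0,"ry":0,"rz":0},{"tx":0,"ty":-0.9,"tz":-0.1,"rx":0,"ry":0,"rz":0}]}}

```text
time: 13.43
position: [0.5865, -0.2124, 0.1383]
tool_rot: [0.793, 0.589, 0.093, 0.126]
ft_force: [0.7, -0.5, 1.8]
grip_width: 0.0134
```

>>> {"name": "send_rows", "arguments": {"deltas": [{"tx":0,"ty":-0.2,"tz":0,"rx":0,"ry":0,"rz":0},{"tx":0,"ty":-0.4,"tz":0,"rx":0,"ry":0,"rz":0},{"tx":0,"ty":-0.5,"tz":0,"rx":0,"ry":0,"rz":0}]}}

```text
time: 13.68
position: [0.5819, -0.211, 0.1368]
tool_rot: [0.793, 0.589, 0.093, 0.125]
ft_force: [1.2, -0.1, 1.5]
grip_width: 0.0135
```

>>> {"name": "send_rows", "arguments": {"deltas": [{"tx":0,"ty":-0.2,"tz":0,"rx":0,"ry":0,"rz":0},{"tx":0,"ty":-0.4,"tz":0,"rx":0,"ry":0,"rz":0},{"tx":0,"ty":-0.45,"tz":0,"rx":0,"ry":0,"rz":0},{"tx":0,"ty":-0.45,"tz":0,"rx":0,"ry":0,"rz":0}]}}

```text
time: 14.02
position: [0.5777, -0.2096, 0.1353]
tool_rot: [0.793, 0.589, 0.093, 0.125]
ft_force: [0.4, -0.1, 1.1]
grip_width: 0.0135
```

Run:
```python
from h import *
P,R=tool_for(.314,(-74,0,0),(-73,0,128));delta(P,R)
o=robot.get_obs();c=robot.camera('wrist');save(c['color'],'w9.png',1.4)
# what pose next: tilt 12deg
for b in (130.8,):
  P,R=tool_for(.209,(-74,0,0),(-73.5,0,b));print('release');delta(P,R,o)
```

```text
t=14.02 pos [ 0.5777 -0.2096  0.1353] yaw_y -0.294 | DELTA cm [-0.01 -0.   -0.  ] rot [-0.001  0.    -0.002] |F [ 0.4 -0.1  1.1] w 0.0135
release
t=14.02 pos [ 0.5777 -0.2096  0.1353] yaw_y -0.294 | DELTA cm [-0.01 -0.16  0.43] rot [ 0.104  0.    -0.002] |F [ 0.4 -0.1  1.1] w 0.0135
```

View pics/w9.png

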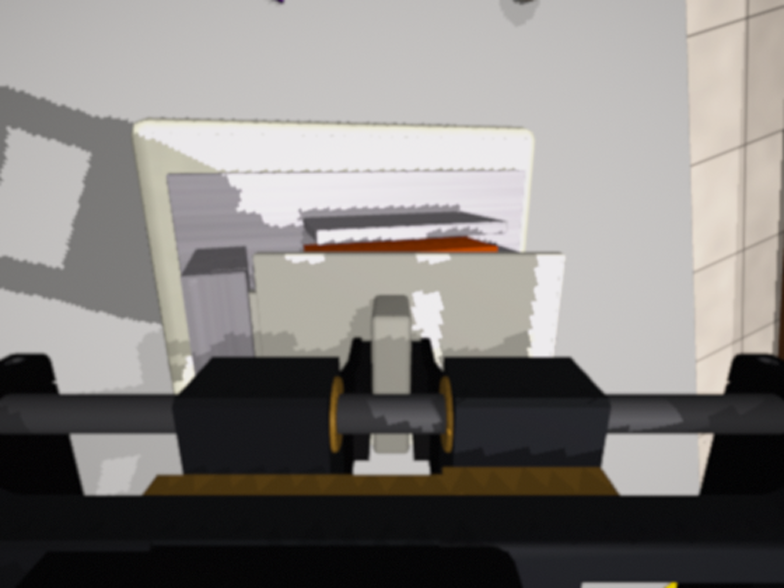

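>>> {"name": "send_rows", "arguments": {"deltas": [{"tx":0,"ty":-0.04,"tz":0.1,"rx":0.026,"ry":0,"rz":0},{"tx":0,"ty":-0.08,"tz":0.2,"rx":0.052,"ry":0,"rz":0},{"tx":0,"ty":-0.12,"tz":0.3,"rx":0.078,"ry":0,"rz":0},{"tx":0,"ty":-0.16,"tz":0.42,"rx":0.104,"ry":0,"rz":0},{"tx":0,"ty":-0.16,"tz":0.42,"rx":0.104,"ry":0,"rz":0}]}}

```text
time: 14.48
position: [0.5767, -0.2091, 0.1307]
tool_rot: [0.799, 0.593, 0.061, 0.082]
ft_force: [-4.0, 0.3, 6.1]
grip_width: 0.0137
```

Run:
```python
from h import *
P,R=tool_for(.209,(-74,0,0),(-73.5,0,130.8));delta(P,R);print(robot.get_obs()['moment'])
```

```text
t=14.48 pos [ 0.5767 -0.2091  0.1307] yaw_y -0.293 | DELTA cm [-0.04  0.09  0.01] rot [-0.004 -0.    -0.001] |F [-4.   0.3  6.1] w 0.0137
[ 0.02686602  0.86405537 -0.04264318]
```

>>> {"name": "send_rows", "arguments": {"deltas": [{"tx":0,"ty":0,"tz":0,"rx":0,"ry":0,"rz":0},{"tx":0,"ty":0,"tz":0,"rx":0,"ry":0,"rz":0},{"tx":0,"ty":0,"tz":0,"rx":0,"ry":0,"rz":0},{"tx":0,"ty":0,"tz":0,"rx":0,"ry":0,"rz":0},{"tx":0,"ty":0,"tz":0,"rx":0,"ry":0,"rz":0}], "claw": 4}}

```text
time: 14.9
position: [0.5779, -0.2098, 0.1309]
tool_rot: [0.799, 0.593, 0.063, 0.084]
ft_force: [-0.7, -0.8, -0.4]
grip_width: 0.0368
```

Run:
```python
from h import *
o=robot.get_obs();c=robot.camera('wrist');W=cloud(c,o);save(c['color'],'w10.png',1.4);print(o['position'],o['grip_width'],o['ft_force'])
z=Ro.from_euler('z',SA);S=z.inv().apply(((W-SO)).reshape(-1,3)).reshape(W.shape)*1e3
v,u=np.mgrid[:420,:560]
m=(v>185)&(v<215)&(u>185)&(u<400)&(S[...,2]>120)&(S[...,2]<200);q=S[m]
f=np.polyfit(q[:,0],q[:,2],1);k=np.abs(np.polyval(f,q[:,0])-q[:,2])<3;f=np.polyfit(q[k,0],q[k,2],1);print('plate top slope deg',np.degrees(np.arctan(f[0])),'z at -63.5,0,62:',np.polyval(f,[-63.5,0,62]),'x rng',np.percentile(q[k,0],[0,1,99,100]),'ymax',np.percentile(q[k,1],99))
```

```text
[ 0.57790672 -0.20981759  0.13090301] 0.0367639862448083 [-0.71009643 -0.77479194 -0.35692034]
plate top slope deg 12.114943512154328 z at -63.5,0,62: [140.27759598 153.90814021 167.21670308] x rng [-58.03946118 -56.39619074  57.81221686  60.08314247] ymax 41.85708901730618
```

View pics/w10.png

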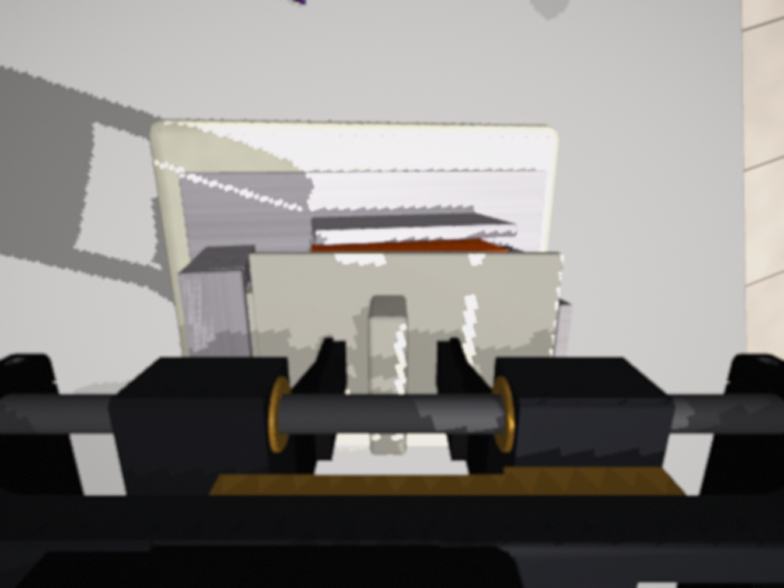

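>>> {"name": "send_rows", "arguments": {"deltas": [{"tx":0,"ty":0,"tz":-1,"rx":0,"ry":0,"rz":0},{"tx":0,"ty":0,"tz":-3,"rx":0,"ry":0,"rz":0},{"tx":0,"ty":0,"tz":-5,"rx":0,"ry":0,"rz":0},{"tx":0,"ty":0,"tz":-7,"rx":0,"ry":0,"rz":0},{"tx":0,"ty":0,"tz":-7,"rx":0,"ry":0,"rz":0}]}}

```text
time: 15.37
position: [0.5658, -0.2067, 0.2044]
tool_rot: [0.798, 0.592, 0.064, 0.088]
ft_force: [0.7, -0.3, 0.0]
grip_width: 0.0398
```

Run:
```python
from h import *
z=Ro.from_euler('z',SA)
P=SO+z.apply([.039,0,.19-.024]);print(P);delta(P,Rt(SA))
c=robot.camera('side');save(c['color'][170:310,220:360],'s11.png',5)
```

```text
[ 0.61784913 -0.22122686  0.166     ]
t=15.37 pos [ 0.5658 -0.2067  0.2044] yaw_y -0.293 | DELTA cm [0.13 4.44 4.91] rot [ 0.218  0.002 -0.002] |F [ 0.7 -0.3  0. ] w 0.0398
```

View pics/s11.png

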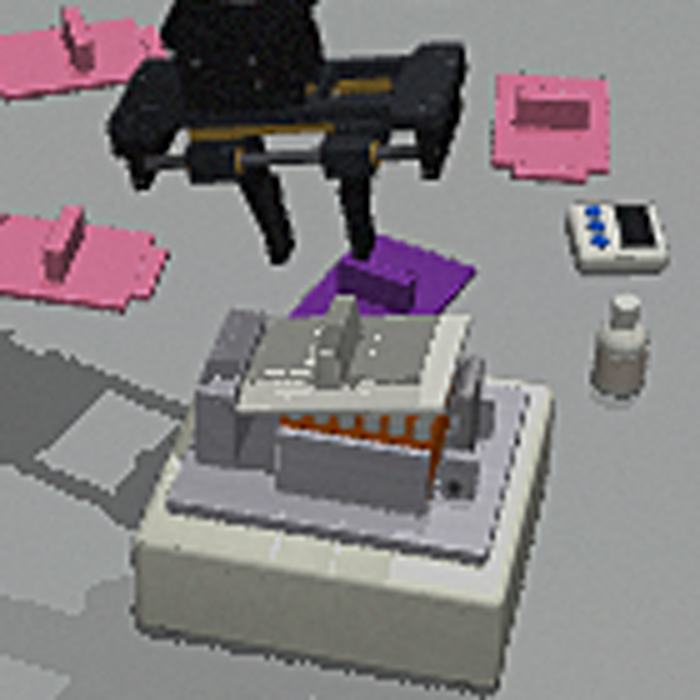

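>>> {"name": "send_rows", "arguments": {"deltas": [{"tx":0,"ty":1.5,"tz":0,"rx":0.06,"ry":0,"rz":0},{"tx":0,"ty":3,"tz":0.5,"rx":0.13,"ry":0,"rz":0},{"tx":0.05,"ty":4,"tz":1,"rx":0.2,"ry":0,"rz":0},{"tx":0.1,"ty":4.4,"tz":2,"rx":0.212,"ry":0,"rz":0},{"tx":0.1,"ty":4.4,"tz":2.5,"rx":0.212,"ry":0,"rz":0}], "claw": 0}}

```text
time: 15.83
position: [0.6115, -0.2188, 0.1817]
tool_rot: [0.803, 0.596, -0.001, -0.001]
ft_force: [-0.2, 0.4, -0.7]
grip_width: 0.0145
```

>>> {"name": "send_rows", "arguments": {"deltas": [{"tx":0,"ty":0,"tz":0,"rx":0,"ry":0,"rz":0},{"tx":0,"ty":0,"tz":0,"rx":0,"ry":0,"rz":0},{"tx":0,"ty":0,"tz":0,"rx":0,"ry":0,"rz":0},{"tx":0,"ty":0,"tz":0,"rx":0,"ry":0,"rz":0},{"tx":0,"ty":0,"tz":0,"rx":0,"ry":0,"rz":0}]}}

```text
time: 16.25
position: [0.6099, -0.2185, 0.1849]
tool_rot: [0.803, 0.596, -0.0, -0.001]
ft_force: [0.2, -1.1, 1.1]
grip_width: 0.0002
```

Run:
```python
from h import *
z=Ro.from_euler('z',SA)
P=SO+z.apply([.039,0,.17-.024]);print(P);delta(P,Rt(SA))
```

```text
[ 0.61784913 -0.22122686  0.146     ]
t=16.25 pos [ 0.6099 -0.2185  0.1849] yaw_y -0.294 | DELTA cm [-0.03  0.85  3.89] rot [-0.001  0.    -0.002] |F [ 0.2 -1.1  1.1] w 0.0002
```

>>> {"name": "send_rows", "arguments": {"deltas": [{"tx":0,"ty":0.5,"tz":1.5,"rx":0,"ry":0,"rz":0},{"tx":0,"ty":0.85,"tz":3,"rx":0,"ry":0,"rz":0},{"tx":0,"ty":0.85,"tz":3.7,"rx":0,"ry":0,"rz":0},{"tx":0,"ty":0.85,"tz":3.7,"rx":0,"ry":0,"rz":0},{"tx":0,"ty":0.85,"tz":3.7,"rx":0,"ry":0,"rz":0}]}}

```text
time: 16.67
position: [0.618, -0.2208, 0.1463]
tool_rot: [0.803, 0.596, -0.001, -0.002]
ft_force: [-0.5, -0.4, 0.5]
grip_width: 0.0008
```

>>> {"name": "send_rows", "arguments": {"deltas": [{"tx":0,"ty":0,"tz":0.2,"rx":0,"ry":0,"rz":0},{"tx":0,"ty":0,"tz":0.5,"rx":0,"ry":0,"rz":0},{"tx":0,"ty":0,"tz":0.8,"rx":0,"ry":0,"rz":0},{"tx":0,"ty":0,"tz":1.1,"rx":0,"ry":0,"rz":0}]}}

```text
time: 17.0
position: [0.6188, -0.2212, 0.1365]
tool_rot: [0.803, 0.596, -0.0, -0.0]
ft_force: [0.2, 0.1, 1.0]
grip_width: -0.0001
```

>>> {"name": "send_rows", "arguments": {"deltas": [{"tx":0,"ty":0,"tz":0.15,"rx":0,"ry":0,"rz":0},{"tx":0,"ty":0,"tz":0.3,"rx":0,"ry":0,"rz":0},{"tx":0,"ty":0,"tz":0.5,"rx":0,"ry":0,"rz":0},{"tx":0,"ty":0,"tz":0.5,"rx":0,"ry":0,"rz":0}]}}

```text
time: 17.33
position: [0.6186, -0.2211, 0.1311]
tool_rot: [0.803, 0.596, -0.001, -0.001]
ft_force: [0.6, 0.6, 0.1]
grip_width: 0.0005
```

>>> {"name": "send_rows", "arguments": {"deltas": [{"tx":0,"ty":0,"tz":0.1,"rx":0,"ry":0,"rz":0},{"tx":0,"ty":0,"tz":0.2,"rx":0,"ry":0,"rz":0},{"tx":0,"ty":0,"tz":0.3,"rx":0,"ry":0,"rz":0},{"tx":0,"ty":0,"tz":0.4,"rx":0,"ry":0,"rz":0}]}}

```text
time: 17.67
position: [0.6189, -0.2213, 0.1277]
tool_rot: [0.803, 0.596, -0.0, -0.0]
ft_force: [-0.5, 0.1, 5.3]
grip_width: 0.0005
```

Run:
```python
from h import *
o=robot.get_obs();print(o['position'],o['ft_force'],o['moment'])
c=robot.camera('side');save(c['color'][170:310,220:360],'s12.png',5)
c=robot.camera('wrist');W=cloud(c,o);save(c['color'],'w12.png',1.4)
z=Ro.from_euler('z',SA);S=z.inv().apply(((W-SO)).reshape(-1,3)).reshape(W.shape)*1e3
m=(S[...,1]>20)&(S[...,1]<42)&(np.abs(S[...,0])<60)&(S[...,2]>130)&(S[...,2]<175);q=S[m]
f=np.polyfit(q[:,0],q[:,2],1);k=np.abs(np.polyval(f,q[:,0])-q[:,2])<4;f=np.polyfit(q[k,0],q[k,2],1);print('slope',np.degrees(np.arctan(f[0])),'z at -63.5,0,39,62:',np.polyval(f,[-63.5,0,39,62]))
```

```text
[ 0.61893402 -0.2212779   0.12767421] [-0.47569506  0.07771755  5.30237249] [-0.1124856  -0.01834777  0.03922233]
slope 6.853130124552132 z at -63.5,0,39,62: [140.39887082 148.03051454 152.7176658  155.48188321]
```

View pics/s12.png

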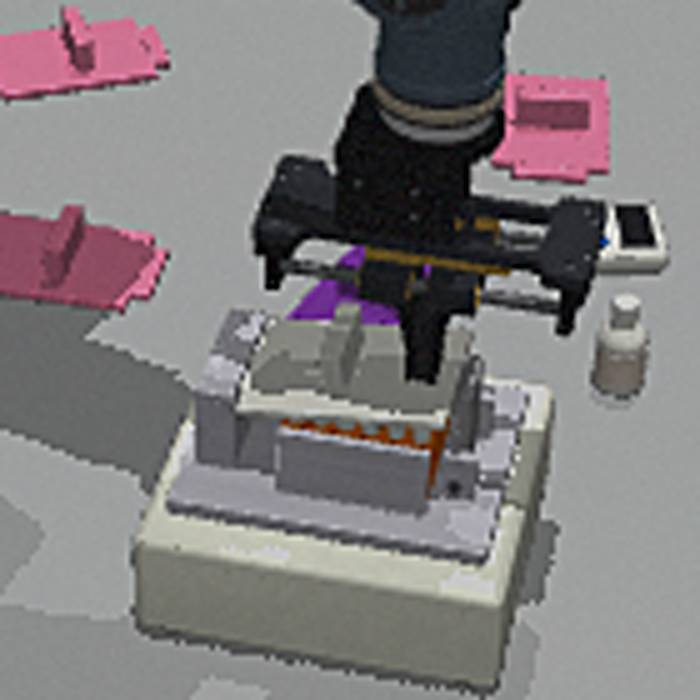

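View pics/w12.png

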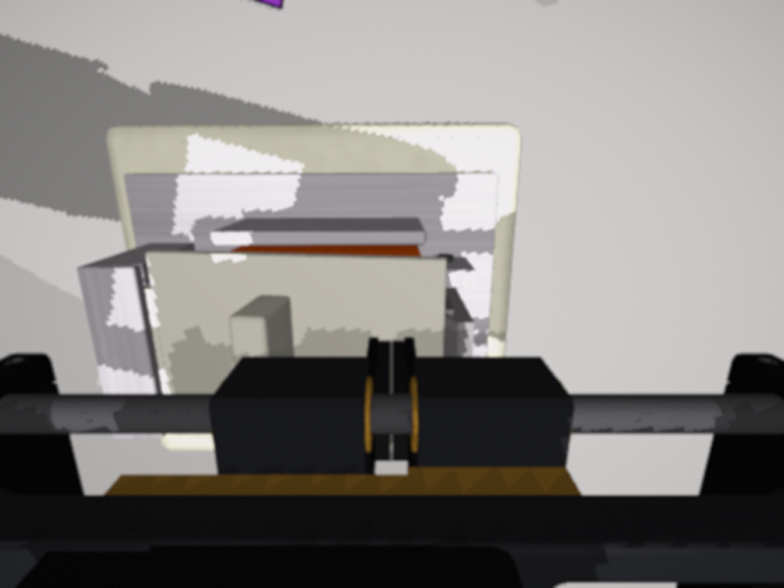

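>>> {"name": "send_rows", "arguments": {"deltas": [{"tx":0,"ty":0,"tz":0.1,"rx":0,"ry":0,"rz":0},{"tx":0,"ty":0,"tz":0.2,"rx":0,"ry":0,"rz":0},{"tx":0,"ty":0,"tz":0.3,"rx":0,"ry":0,"rz":0},{"tx":0,"ty":0,"tz":0.4,"rx":0,"ry":0,"rz":0}]}}

```text
time: 18.1
position: [0.6193, -0.2215, 0.1246]
tool_rot: [0.803, 0.596, -0.0, 0.0]
ft_force: [0.5, -0.4, 7.8]
grip_width: 0.0003
```

>>> {"name": "send_rows", "arguments": {"deltas": [{"tx":0,"ty":0,"tz":0.1,"rx":0,"ry":0,"rz":0},{"tx":0,"ty":0,"tz":0.2,"rx":0,"ry":0,"rz":0},{"tx":0,"ty":0,"tz":0.3,"rx":0,"ry":0,"rz":0}]}}

```text
time: 18.35
position: [0.6195, -0.2215, 0.1222]
tool_rot: [0.803, 0.596, 0.0, 0.001]
ft_force: [1.1, 0.7, 10.2]
grip_width: 0.0004
```

>>> {"name": "send_rows", "arguments": {"deltas": [{"tx":0,"ty":0,"tz":0.1,"rx":0,"ry":0,"rz":0},{"tx":0,"ty":0,"tz":0.2,"rx":0,"ry":0,"rz":0},{"tx":0,"ty":0,"tz":0.3,"rx":0,"ry":0,"rz":0}]}}

```text
time: 18.6
position: [0.6195, -0.2216, 0.1185]
tool_rot: [0.803, 0.596, 0.0, 0.001]
ft_force: [1.4, -0.4, 5.8]
grip_width: 0.0009
```

>>> {"name": "send_rows", "arguments": {"deltas": [{"tx":0,"ty":0,"tz":0.1,"rx":0,"ry":0,"rz":0},{"tx":0,"ty":0,"tz":0.2,"rx":0,"ry":0,"rz":0}]}}

```text
time: 18.77
position: [0.6196, -0.2216, 0.1164]
tool_rot: [0.803, 0.596, 0.0, 0.001]
ft_force: [1.1, 0.3, 4.6]
grip_width: 0.0005
```

```bash
cat > chk.py <<'E'
from h import *
import sys
n=sys.argv[1]
o=robot.get_obs();print(o['time'],o['position'],o['ft_force'],o['moment'])
c=robot.camera('wrist');W=cloud(c,o);save(c['color'],n+'.png',1.4)
z=Ro.from_euler('z',SA);S=z.inv().apply(((W-SO)).reshape(-1,3)).reshape(W.shape)*1e3
m=(S[...,1]>15)&(S[...,1]<42)&(np.abs(S[...,0])<66)&(S[...,2]>125)&(S[...,2]<165);q=S[m]
f=np.polyfit(q[:,0],q[:,2],1)
for _ in range(3): k=np.abs(np.polyval(f,q[:,0])-q[:,2])<3;f=np.polyfit(q[k,0],q[k,2],1)
print('slope',np.degrees(np.arctan(f[0])),'z at -63.5,0,39,62:',np.polyval(f,[-63.5,0,39,62]),'x',np.percentile(q[k,0],[0.5,99.5]),'ymax',np.percentile(S[(np.abs(S[...,0])<50)&(np.abs(S[...,2]-np.polyval(f,S[...,0]))<2)][:,1],99.5))
m=(np.abs(S[...,1])<22)&(S[...,0]>52)&(S[...,0]<80)&(S[...,2]>145)&(S[...,2]<165);q=S[m];print('catch pts',len(q),np.percentile(q,[1,50,99],axis=0).round(1) if len(q) else '')
E
python3 chk.py w13
```

```text
18.7667 [ 0.61958285 -0.22156014  0.11635097] [1.11071474 0.30043254 4.58758093] [-0.0950653  -0.17612777 -0.02726432]
slope 1.0210311284500717 z at -63.5,0,39,62: [140.35565994 141.48737228 142.18243971 142.59235126] x [-63.87209411  62.96400256] ymax 44.68799862118338
catch pts 729 [[ 64.3   6.7 145.1]
 [ 71.1  15.6 152.5]
 [ 78.6  20.2 156.9]]
```

>>> {"name": "send_rows", "arguments": {"deltas": [{"tx":0,"ty":0,"tz":0.1,"rx":0,"ry":0,"rz":0},{"tx":0,"ty":0,"tz":0.2,"rx":0,"ry":0,"rz":0},{"tx":0,"ty":0,"tz":0.2,"rx":0,"ry":0,"rz":0}]}}

```text
time: 19.07
position: [0.6195, -0.2215, 0.1143]
tool_rot: [0.803, 0.596, 0.0, 0.001]
ft_force: [2.3, 0.4, 4.9]
grip_width: 0.0002
```

```bash
python3 chk.py w14
```

```text
19.0667 [ 0.6195464  -0.22152873  0.11431563] [2.33041503 0.4053179  4.90544537] [-0.10015036 -0.15470566  0.08503459]
slope -0.044235274065067526 z at -63.5,0,39,62: [140.29384755 140.24482229 140.21471229 140.1969551 ] x [-63.91180135  62.22312985] ymax 47.98604389350723
catch pts 652 [[ 59.4   8.  145.2]
 [ 65.9  16.5 153.2]
 [ 72.9  20.3 158.3]]
```

>>> {"name": "send_rows", "arguments": {"deltas": [{"tx":0,"ty":0,"tz":0.1,"rx":0,"ry":0,"rz":0},{"tx":0,"ty":0,"tz":0.1,"rx":0,"ry":0,"rz":0},{"tx":0,"ty":0,"tz":0.1,"rx":0,"ry":0,"rz":0}]}}

```text
time: 19.37
position: [0.6196, -0.2215, 0.1142]
tool_rot: [0.803, 0.596, 0.0, 0.001]
ft_force: [0.1, -0.6, 9.5]
grip_width: 0.0004
```

>>> {"name": "send_rows", "arguments": {"deltas": [{"tx":0,"ty":0,"tz":-0.5,"rx":0,"ry":0,"rz":0},{"tx":0,"ty":0,"tz":-2,"rx":0,"ry":0,"rz":0},{"tx":0,"ty":0,"tz":-5,"rx":0,"ry":0,"rz":0},{"tx":0,"ty":0,"tz":-9,"rx":0,"ry":0,"rz":0},{"tx":0,"ty":0,"tz":-12,"rx":0,"ry":0,"rz":0}]}}

```text
time: 19.78
position: [0.6178, -0.2208, 0.2334]
tool_rot: [0.803, 0.596, -0.001, -0.002]
ft_force: [1.3, 0.2, 0.3]
grip_width: 0.0006
```

>>> {"name": "send_rows", "arguments": {"deltas": [{"tx":-2,"ty":0,"tz":0,"rx":0,"ry":0,"rz":0},{"tx":-5,"ty":0,"tz":-2,"rx":0,"ry":0,"rz":0},{"tx":-8,"ty":0,"tz":-4,"rx":0,"ry":0,"rz":0},{"tx":-8,"ty":0,"tz":-4,"rx":0,"ry":0,"rz":0},{"tx":-8,"ty":0,"tz":-4,"rx":0,"ry":0,"rz":0}]}}

```text
time: 20.2
position: [0.5948, -0.2993, 0.2727]
tool_rot: [0.804, 0.595, -0.001, -0.001]
ft_force: [-0.1, 0.8, -0.8]
grip_width: 0.0007
```

```bash
python3 chk.py w15
python3 - <<'E'
from h import *
c=robot.camera('side');save(c['color'][170:310,220:360],'s15.png',5)
c=robot.camera('scene');save(c['color'],'sc15.png',1.4)
E
```

```text
20.2 [ 0.59482882 -0.29928324  0.2727208 ] [-0.10316448  0.79433627 -0.81484104] [-0.07296996  0.03474234  0.00744066]
slope 0.16469568756370212 z at -63.5,0,39,62: [140.17149753 140.35402764 140.46613274 140.53224601] x [-63.48652147  61.92016356] ymax 44.531557190143644
catch pts 663 [[ 59.3 -19.9 145.3]
 [ 66.2   0.2 156. ]
 [ 72.9  19.6 158.5]]
```

View pics/w15.png

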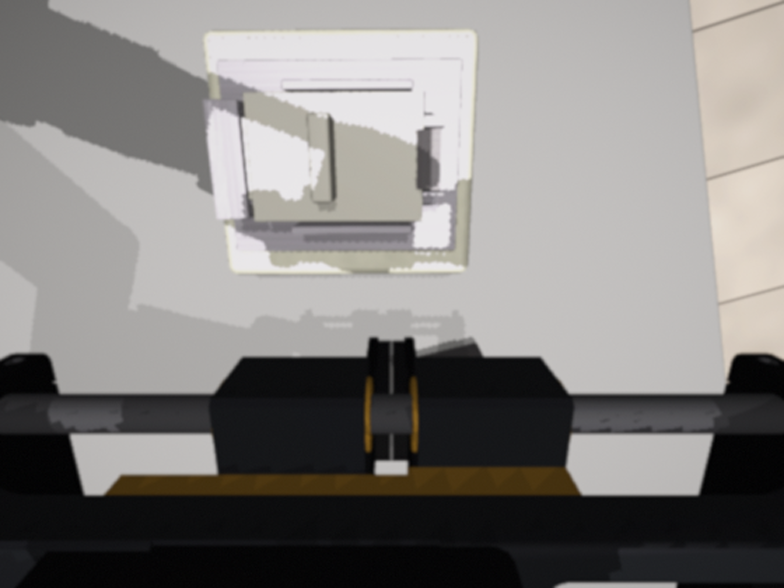

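View pics/s15.png

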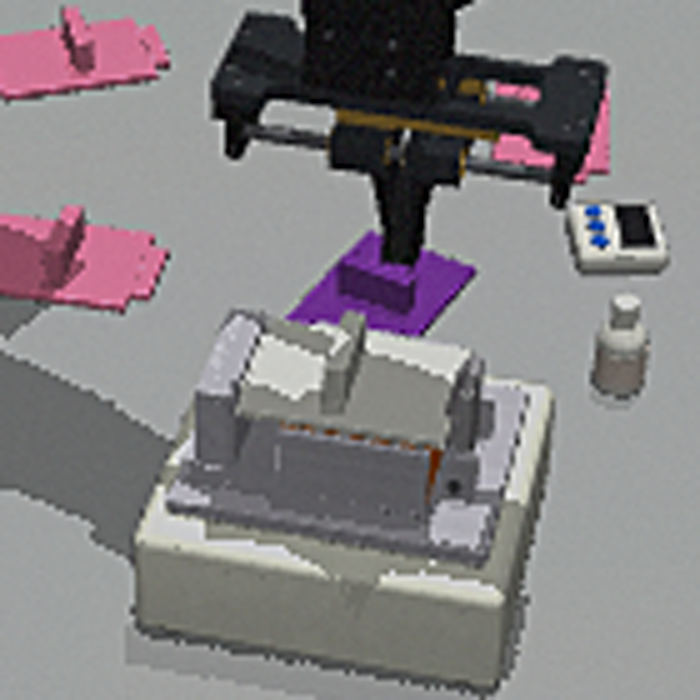

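View pics/sc15.png

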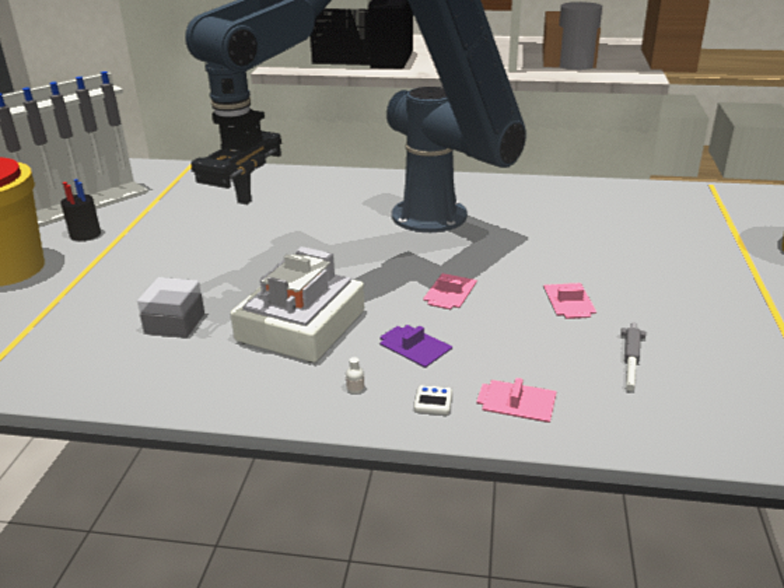

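```bash
python3 -c "
from h import *
print(robot.hand_in())"
```

```text
the job is handed in; nothing more can be done
None
```

The white cover is closed. I hooked its tongue under the ledge at an 18° tilt, released it, then pressed the far end down with closed fingertips until the catch snapped over it. I handed in at about 20.5 s on the robot's clock.

**Last checks, with the arm clear:**
- The cover's top measured z 140.2–140.5 mm with a slope of 0.16°.
- The tongue end is under the ledge, and the catch is back at its rest position over the far edge.
- In the scene and side views the bystanders and the look-alike covers appear where they started, but I did not measure them.
- The highest force I read while pressing was about 10 N. I only read it at the end of each move.

**What went wrong or disagreed:**
- **Missed first grasp:** The fingers closed just above the rib and the cover did not move. All three cameras placed the real fingertips about 24 mm short of the reported tool point. I allowed for that and the second grasp held, at 13.6 mm opening.
- **Light touch on the tube caps:** Before the tongue went in, the tilted cover touched the caps with about 6.6 N. I raised it 1 mm and carried on.
- **Camera offsets:** The scene and side cameras differed by about 8 mm on the shaker's position, so I used the wrist camera for all placing.
- **Higher rest than stated:** Just after release the far end sat about 27 mm too high, against the 10–25 mm given. It was lower by the time I pressed it.

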